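Shut down the soldering bench and rack the parts baskets

TASK

Close down the bench: first turn the soldering station's temperature knob fully anticlockwise to its end stop, then hang the deep hooked basket on the high end of the sloped rail and let it slide right down to the stop. After it hang all the small hooked baskets the same way, in any order, so that each slides down against the one below and they end in a close row at the stop; leave the hookless tray, jar, spool, tin and screwdriver where they are.

Things in the scene. Friction and masses are not known exactly. Their poses are not given: they have to be found in the camera images.
- deep: Deep basket, loose, about 0.2 kg: aluminium tray 60 (x) x 96 (y) x 40 mm deep, deeper and longer than the others, standing upright. A black stem plate (30 mm along x, at y = -9 to -14 mm) rises from it to a grey bridge (6 mm thick, as long in x as the tray, 30 mm in y). Origin: centre of the tray's underside, z up.
- deep_hook (a point): Centre of the underside of the bridge, 112 mm above the origin, same axes: it rests on the rail. Opposite the stem, on the +y side a 20 mm deep lip hangs from the bridge, flared outwards: stem and lip form an inverted U, 17.5 mm wide inside under the bridge, open downwards and along x; below the lip, between it and the tray, the +y side is open.
- deep_grip (a point): Point on the middle of the black upright grip fin on the bridge, 142 mm above the basket's origin, same axes. The fin is 10 mm thick in y, 30 mm long in x, and stands from 118 to 158 mm above the tray's underside, to be pinched across y from above.
- track: Sloped polished steel rail, a fixed flat bar on edge, 8 mm thick, 16 high, falling at 0.175 rad. Origin: loading point, middle of its top edge, 235 mm above the bench. x: downhill along the top edge; y across; z square to it. It runs from x = -100 mm to the stop at 340; uphill post, level with the bar, at x = -92. Baskets slide freely (friction about 0.1), bridge flat on it.
- rail_stop (a point): Point where the rail's top edge meets the face of the grey stop plate at its low end. The plate is 70 mm wide, square to the rail, rises 30 mm above the top edge and reaches 125 mm below it.
- knob (a joint): The soldering station's temperature knob: 0 = fully anticlockwise (end stop, off), growing clockwise seen from above up to 4.7 rad. It stays where it is left (friction 0.04 N m).
- knob_grip (a point): Point on the knob's upright axis, 7 mm below its top, turning with the knob. The bar to pinch is 45 mm long along this point's x, 14 mm thick along y and stands 30 mm above a disc of 24 mm radius. The knob is on the flat top of the blue soldering station (130 x 160 x 85 mm).
- small1: A small hooked basket, loose, about 0.14 kg, may be absent: as the deep one but with a shallow aluminium tray 46 (x) x 84 (y) x 24 deep (mm); stem, bridge, lip and fin at the same heights. Origin: centre of the tray's underside, z up through the fin.
- small1_hook (a point): Centre of the underside of that small basket's bridge, 112 mm above its origin; same axes.
- small1_grip (a point): Point on the middle of that small basket's grip fin, 142 mm above its origin; fin as on the deep basket.
- small2: A small hooked basket, loose, about 0.14 kg, may be absent: as the deep one but with a shallow aluminium tray 46 (x) x 84 (y) x 24 deep (mm); stem, bridge, lip and fin at the same heights. Origin: centre of the tray's underside, z up through the fin.
- small2_hook (a point): Centre of the underside of that small basket's bridge, 112 mm above its origin; same axes.
- small2_grip (a point): Point on the middle of that small basket's grip fin, 142 mm above its origin; fin as on the deep basket.
- small3: A small hooked basket, loose, about 0.14 kg, may be absent: as the deep one but with a shallow aluminium tray 46 (x) x 84 (y) x 24 deep (mm); stem, bridge, lip and fin at the same heights. Origin: centre of the tray's underside, z up through the fin.
- small3_hook (a point): Centre of the underside of that small basket's bridge, 112 mm above its origin; same axes.
- small3_grip (a point): Point on the middle of that small basket's grip fin, 142 mm above its origin; fin as on the deep basket.
- small4: A small hooked basket, loose, about 0.14 kg, may be absent: as the deep one but with a shallow aluminium tray 46 (x) x 84 (y) x 24 deep (mm); stem, bridge, lip and fin at the same heights. Origin: centre of the tray's underside, z up through the fin.
- small4_hook (a point): Centre of the underside of that small basket's bridge, 112 mm above its origin; same axes.
- small4_grip (a point): Point on the middle of that small basket's grip fin, 142 mm above its origin; fin as on the deep basket.
- tray: A loose flat aluminium tray without hook or stem, 90 x 60 x 22 mm, among the baskets; a bystander. Origin: centre of its underside.
- jar: A loose white flux jar, 44 mm across, 50 mm high, among the baskets; a bystander. Origin: centre of its underside.
- spool: A loose grey solder spool standing on end, 48 mm across, 40 mm high, among the baskets; a bystander. Origin: centre of its underside.
- tin: A loose open brass tin, 60 mm across, 30 mm high; a bystander. Origin: centre of its underside.
- driver: A loose screwdriver lying flat near the far right; a bystander. Origin under its middle.
Mind the look-alikes: they are no part of the job. Leave any pink look-alike of the deep alone. Leave any green look-alike of the small3 alone.

How it is judged (in metres and radians):
On the way, in this order (a step that is already met when the one before it is completed fails the run):
1. the knob is turned fully anticlockwise (value of joint knob below 0.08 rad), for 0.2 s.
2. the deep basket hangs on the rail at the stop (x of deep_hook in the frame of track above 0.302 m and y of deep_hook in the frame of track between -0.009 and 0.009 m and z of deep_hook in the frame of track between -0.004 and 0.008 m and angle between deep's own z axis and vertical below 0.35 rad and linear speed of deep below 0.03 m/s), for 0.2 s.
At the end, for the whole second after the job is handed in: Knob within 0.08 rad of its anticlockwise end; deep basket hung on the rail within 8 mm of the stop; every small basket hung on the rail (seated, within 9 mm sideways), within about 14 mm of touching the next, one of them against the deep basket; all at rest (all of step 2 and value of joint knob below 0.08 rad and x of each of small1_hook, small2_hook, small3_hook, small4_hook in the frame of track above 0.104 m and y of small1_hook in the frame of track between -0.009 and 0.009 m and z of small1_hook in the frame of track between -0.004 and 0.008 m and angle between each of small1, small2, small3, small4's own z axis and vertical below 0.35 rad and linear speed of each of small1, small2, small3, small4 below 0.03 m/s and (distance between small1_hook and deep_hook below 0.066 m or distance between small1_hook and small2_hook below 0.06 m or distance between small1_hook and small3_hook below 0.06 m or distance between small1_hook and small4_hook below 0.06 m) and y of small2_hook in the frame of track between -0.009 and 0.009 m and z of small2_hook in the frame of track between -0.004 and 0.008 m and (distance between small2_hook and deep_hook below 0.066 m or distance between small2_hook and small1_hook below 0.06 m or distance between small2_hook and small3_hook below 0.06 m or distance between small2_hook and small4_hook below 0.06 m) and y of small3_hook in the frame of track between -0.009 and 0.009 m and z of small3_hook in the frame of track between -0.004 and 0.008 m and (distance between small3_hook and deep_hook below 0.066 m or distance between small3_hook and small1_hook below 0.06 m or distance between small3_hook and small2_hook below 0.06 m or distance between small3_hook and small4_hook below 0.06 m) and y of small4_hook in the frame of track between -0.009 and 0.009 m and z of small4_hook in the frame of track between -0.004 and 0.008 m and (distance between small4_hook and deep_hook below 0.066 m or distance between small4_hook and small1_hook below 0.06 m or distance between small4_hook and small2_hook below 0.06 m or distance between small4_hook and small3_hook below 0.06 m) and distance between any of small1_hook, small2_hook, small3_hook, small4_hook and deep_hook below 0.066 m).
It fails at once if the hookless tray is pushed more than 50 mm (distance of tray from where it was at the start of the episode above 0.05 m).
It fails at once if the flux jar is pushed more than 50 mm (distance of jar from where it was at the start of the episode above 0.05 m).
It fails at once if the solder spool is pushed more than 50 mm (distance of spool from where it was at the start of the episode above 0.05 m).
It fails at once if the brass tin is pushed more than 50 mm (distance of tin from where it was at the start of the episode above 0.05 m).
It fails at once if the screwdriver is pushed more than 50 mm (distance of driver from where it was at the start of the episode above 0.05 m).
Of small1, small2, small3, small4 only 2 to 4 are there at a start; the rules pass over those that are not, and their reading is None.
At some moment in a run one of deep, small1, small2, small3, small4 may be knocked a few centimetres aside while the robot is not near it.
Once in a run the grip may slacken for a moment while it holds something.
It also fails if it takes over 210 s, if anything falls off the work surface, if the arm or the gripper's body presses on something with over 40 N, if the wrist force passes 120 N, or if a joint passes its speed limit or range.

ROBOT

A 6-joint arm with a two-finger parallel gripper is mounted at the origin on the work surface. World frame = base frame: x ahead of the robot, y to its left, z up, the work surface at z = 0. Lengths are in m, angles in degrees, forces in N, time in s.
With the tool pointing down it reaches from about 0.25 to 0.725 m from the base axis. Payload 9.7 kg.
Tool frame: the origin (TCP) lies midway between the tips of the shut fingers; the grasp point (between the pads) lies 19 mm behind it (bot.hold_point_z is the distance from the TCP to the grasp point, in m); z points along the fingers, y is the line along which they close (so a half turn about z gives the same grasp; the last joint's range is limited). The gripper opens to 85 mm and grips with 20 to 120 N. Pads are 22 mm wide; open, the fingers measure 114 mm over their backs; the gripper's body (76 mm by 85 mm) begins 54 mm behind the grasp point. The pads swing forward as they close: fully open they stand 13 mm farther back than shut.
Start: joints at [-71.219, 4.979, 10.078, 95.1, 0, 90], TCP at [0.177, -0.521, 0.231] pointing down, gripper open.
Joint ranges: [-179.16, 179.16], [-48.56, 103.87], [-65.8, 70.77], [-126.05, 130.52], [-82.76, 87.17], [-180, 180]. Speed limits (degrees/s): [127.2, 127.2, 147.25, 180, 180, 180].

INTERFACE

Orientations are given as [roll, pitch, yaw] about the fixed x, y, z axes, in that order (R = Rz(yaw) Ry(pitch) Rx(roll)).
In Python, from workcell import bot gives the robot as it stands.
- The arm moves only by the tool play_rows, never from a script. Its argument "steps" is a list that holds one entry, the list of rows, each a list of 4 numbers: the shift along the tool's x, y, z in m, then the turn about the tool's z in rad. In form: [[[tx, ty, tz, yaw], ...]]. A call has exactly 5 rows; each row shifts and turns the commanded pose from where the row before left it, along the tool's axes as they then stand; what a row does not reach is not made up. A row lasts 1/12 s, in which the tool goes at most 41.7 mm and 7.16 degrees, less where a joint would pass 70% of its speed; a pose out of reach is approached as far as the arm can. A call is refused whole if a number of a shift passes 0.0417 or a number of a turn 0.125, either way. A call with a gripper value outside its range is refused whole. "gripper" is the finger opening in m, from 0 to 0.0854, set as the call begins (left out, the last holds). The fingers move at their own pace and stop on an object; "squeeze" is the grip in N (left out, the last holds). Time passes only in rows, so rows that do not move let the fingers close, or fill a call up. It gives the time, the measured TCP pose, the force, the opening and the grip force at its end, in the units of the state.
- bot.get_obs(): the state, without advancing time (a new reading comes with each control period).
- bot.camera(name): name is "scene" or "top" or "wrist"; returns a dict with "img" (420x560x3 uint8, blue, green, red), "vfov" (degrees; the focal length in pixels is half the picture's height over the tangent of half this angle, whatever the lens; pixels are square), "cx", "cy" (the principal point, pixels), "D" ([k1, k2, p1, p2, k3] as OpenCV has them; the pictures are not rectified), "xyz" and "attitude" of the camera in the world. Camera axes: x right, y down, z forward; pixel columns grow to the right and rows downward; lengths in m; the calibration is good to about 2 mm. A picture is of the moment at which its call begins. There is no depth.
- bot.job_done(): hands the job in; it is judged then, once.
The state is a dict: "time": time; "q": joint angles; "qd": joint speeds; "joint_efforts": joint torques, N m; "ee_pos": TCP position; "tcp_rot": TCP orientation; "wrist_force": force on the tool from outside, world axes, zero at the start; "torque": the same for the moment, N m; "opening": finger opening in m; "grasp_force": force on a finger pad.
Only numpy, scipy, OpenCV 4.12 (cv2) and the standard library are available. Lean on these libraries where they do the work, as an engineer would, in place of code of your own. Each camera call takes 0.05 s, during which the arm holds its last target. There are 200 camera calls.

## Working session

There is one attempt and no reset: what is moved stays moved. The work goes in short steps, Python scripts to look and compute and a tool call to move; the robot and the scene stay as the last step left them, time stands still between calls to the robot, and variables do not carry over. Pictures are saved under pics/ and viewed, at most 14 in all, crops included, and the job is handed in when it is done.

Besides the shell and the picture viewer there is one more tool, called by a JSON object that holds its "api" and its "payload". play_rows: Moves the arm, as the interface text tells. Its arguments: {"type":"object","properties":{"steps":{"type":"array","items":{"type":"array","items":{"type":"array","items":{"type":"number"}}}},"gripper":{"type":"number"},"squeeze":{"type":"number"}},"required":["steps"]}

```bash
mkdir -p pics
cat > h.py <<'E'
from workcell import bot
import cv2, numpy as np
from scipy.spatial.transform import Rotation as Ro
def snap(n,f):
    c=bot.camera(n); cv2.imwrite('pics/%s.png'%f,c['img'])
    import pickle; pickle.dump(c,open('pics/%s.pkl'%f,'wb')); return c
def load(f):
    import pickle; return pickle.load(open('pics/%s.pkl'%f,'rb'))
def K(c):
    f=210/np.tan(np.radians(c['vfov'])/2); return np.array([[f,0,c['cx']],[0,f,c['cy']],[0,0,1.]])
def Rc(c):
    a=np.array(c['attitude'],float)
    return a if a.shape==(3,3) else Ro.from_euler('xyz',a,degrees=True).as_matrix()
def ray(c,uv):
    p=cv2.undistortPoints(np.array([[uv]],float),K(c),np.array(c['D'],float))[0,0]
    return np.array(c['xyz'],float),Rc(c)@np.array([p[0],p[1],1])
def atz(c,uv,z):
    o,d=ray(c,uv); return o+d*(z-o[2])/d[2]
def proj(c,P):
    P=np.atleast_2d(P).astype(float);R=Rc(c).T
    return cv2.projectPoints(P,cv2.Rodrigues(R)[0],-R@np.array(c['xyz'],float),K(c),np.array(c['D'],float))[0][:,0]
E
python3 - <<'E'
from h import *
for n in ('scene','top'):
    c=snap(n,n+'0'); print(n,c['vfov'],c['cx'],c['cy'],c['D'],c['xyz'],c['attitude'])
print(bot.get_obs())
E
```

```text
scene 45.6551676531928 274.5815587363542 211.8110717788132 [-0.05693454  0.          0.          0.          0.        ] [ 1.00004728 -0.29985851  1.08003584] [-1.48774927e+02 -2.69657226e-03  6.01892808e+01]
top 57.73633057980914 286.40693359485067 208.39326875671378 [-0.04465463  0.          0.          0.          0.        ] [ 0.45337959 -0.0167937   1.08629   ] [-1.77269587e+02  6.10359040e-02 -9.01273488e+01]
{'time': 0.1, 'q': array([-7.12171377e+01,  5.00801562e+00,  1.00382101e+01,  9.50989738e+01,
       -8.25367838e-05,  9.00000470e+01]), 'qd': array([ 0.0237538 , -0.03983446,  0.10285201,  0.06002354,  0.0215902 ,
        0.04243899]), 'joint_efforts': array([-2.70584162e-03, -5.21562052e+01,  4.65653765e+01,  1.60196068e-02,
       -1.13608103e-04, -1.64661321e-05]), 'ee_pos': array([ 0.17702366, -0.52051516,  0.2306463 ]), 'tcp_rot': array([-1.79931221e+02,  8.25931215e-05,  1.87828154e+01]), 'wrist_force': array([ 0.42282068,  0.30830423, -1.19857023]), 'torque': array([0.03664363, 0.01346836, 0.00753712]), 'grasp_force': 0.0, 'opening': 0.08518010534772286}
```

View pics/scene0.png

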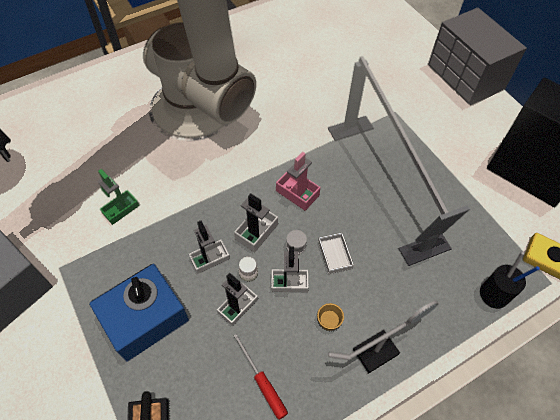

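View pics/top0.png

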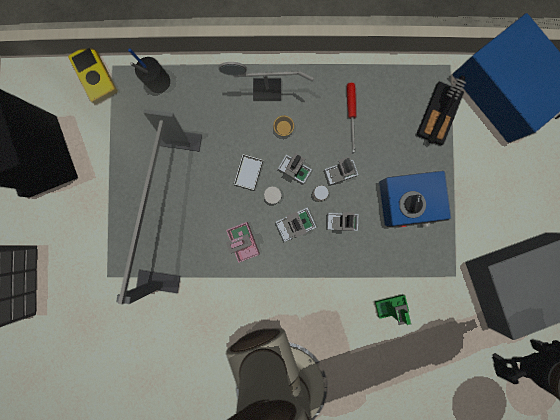

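The scene view shows four grey hooked baskets: scene (254,225), (208,250), (237,298) and (290,270), which are at top (296,224), (343,220), (341,170) and (294,167). The look-alikes are pink at (298,185) and green at (118,200). The knob is at top (414,204), and the rail runs from top (123,298) down to (160,120). The deep basket is probably the one at scene (254,225), so I'll check it in a close crop.

Run:
```python
from h import *
a=load('scene0')['img'][175:330,180:330]; b=load('top0')['img'][145:250,260:370]
a=cv2.resize(a,(560,579),interpolation=cv2.INTER_CUBIC)
cv2.imwrite('pics/c1.png',a)
b=load('top0')['img'][145:250,265:455]
cv2.imwrite('pics/c2.png',cv2.resize(b,None,fx=4.2,fy=4.2,interpolation=cv2.INTER_CUBIC))
```

```text
(no output)
```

View pics/c1.png

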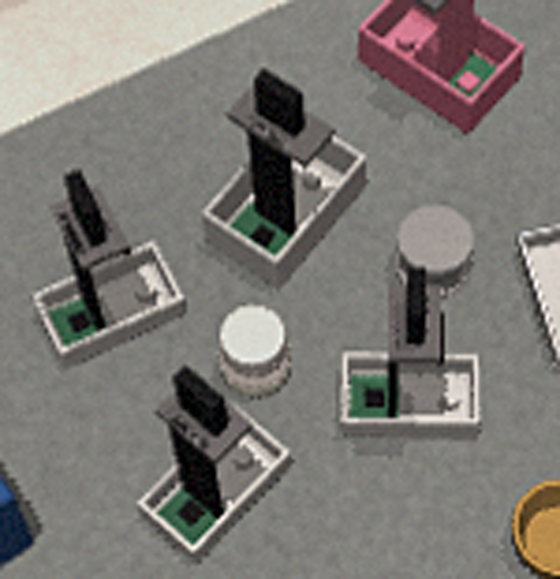

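View pics/c2.png

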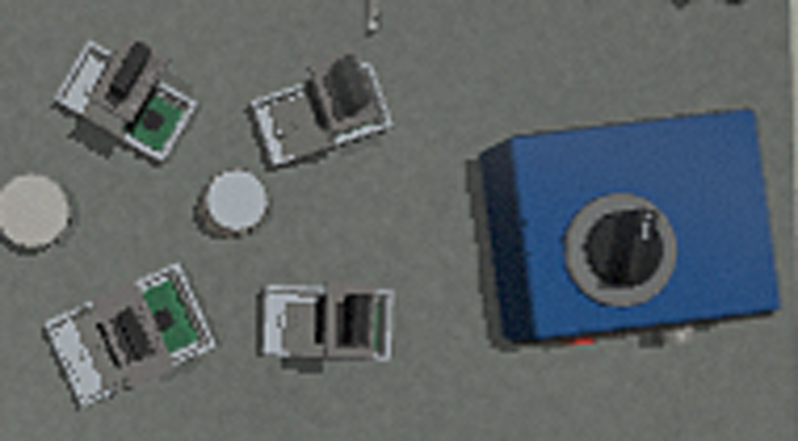

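```bash
cat > fit.py <<'E'
from h import *
from scipy.optimize import least_squares
s,t=load('scene0'),load('top0')
S=lambda p:np.array(p)/3.733+[180,175]-.37
T=lambda p:np.array(p)/4.2+[265,145]-.38
B={'deep':(.03,.048,.04,dict(A=(277,262),D=(205,212),B=(366,160)),dict(A=(180,263),D=(215,345),B=(43,325),C=(83,405)),24),
'P':(.023,.042,.024,dict(D=(35,297),A=(62,350),B=(184,295),C=(155,245)),dict(A=(394,290),D=(392,357),B=(264,287),C=(262,357)),0),
'Q':(.023,.042,.024,dict(D=(140,503),A=(195,552),B=(290,453)),dict(A=(378,62),D=(391,125),B=(250,102),C=(272,165)),18),
'R':(.023,.042,.024,dict(A=(341,428),D=(342,355),B=(478,424),C=(479,355)),dict(A=(197,103),D=(163,160),B=(92,42),C=(57,100)),-30)}
sg=dict(A=(1,-1),B=(1,1),C=(-1,1),D=(-1,-1))
for n,(a,b,h,sc,tc,y0) in B.items():
    def res(p,w=0):
        r=[];c,si=np.cos(p[2]),np.sin(p[2])
        for cam,d,F in((s,sc,S),(t,tc,T)):
            for k,px in d.items():
                X,Y=sg[k][0]*a,sg[k][1]*b
                r.append(proj(cam,[p[0]+c*X-si*Y,p[1]+si*X+c*Y,h])[0]-F(px))
        return np.array(r).ravel()
    m=np.mean([atz(t,T(v),h) for v in tc.values()],0)
    o=least_squares(res,[m[0],m[1],np.radians(y0)],loss='soft_l1')
    print(n,o.x[:2].round(4),np.degrees(o.x[2]).round(1),'rms',np.sqrt(np.mean(res(o.x)**2)).round(2))
    for cam,nm in((s,'s'),(t,'t')): print(nm,proj(cam,[*o.x[:2],.158])[0].round(1))
E
python3 fit.py
python3 - <<'E'
from h import *
s=load('scene0')['img'];t=load('top0')['img']
f=lambda i,k:cv2.resize(i,None,fx=k,fy=k,interpolation=cv2.INTER_CUBIC)
a=f(t[100:310,105:210],2.8);b=f(s[45:270,340:480],2.6)
im=np.zeros((590,800,3),np.uint8);im[:a.shape[0],:a.shape[1]]=a;im[:b.shape[0],300:300+b.shape[1]]=b
k=f(t[185:225,395:433],3);im[:k.shape[0],670:670+k.shape[1]]=k
k=f(s[265:315,115:160],2.8);im[200:200+k.shape[0],670:670+k.shape[1]]=k
cv2.imwrite('pics/c3.png',im)
E
```

```text
deep [ 0.4603 -0.0414] 23.9 rms 0.48
s [254.5 197.1]
t [296.9 223.7]
P [ 0.4676 -0.1732] -1.6 rms 0.59
s [201.8 225.5]
t [350.9 220.5]
Q [ 0.6081 -0.1708] 18.2 rms 0.63
s [233.2 277.9]
t [349.3 163.4]
R [ 0.6168 -0.0409] -30.1 rms 0.56
s [291.2 252.4]
t [296.5 159.9]
```

View pics/c3.png

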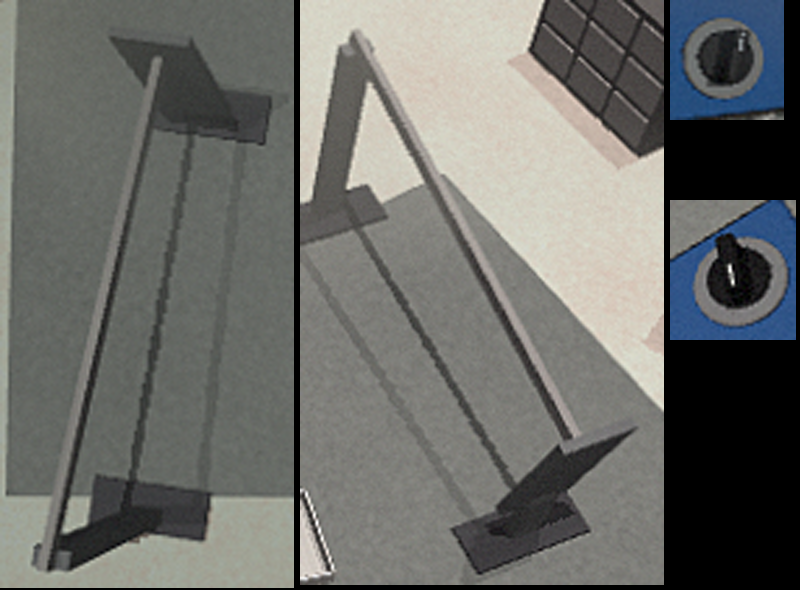

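Run:
```python
from h import *
s=cv2.cvtColor(load('scene0')['img'],6).astype(int);t=cv2.cvtColor(load('top0')['img'],6).astype(int)
for r in (120,126,140,180,220,260,285,296,300,303):
    x=round(156/2.8+105-(r-121)*(116/507)); print('t',r,x-7,t[r,x-7:x+9])
for r in (58,62,80,110,140,170,200,210,214):
    x=round((360-300)/2.6+340+(r-60)*(212/2.6)/(400/2.6)); print('s',r,x-9,s[r,x-9:x+11])
```

```text
t 120 154 [ 62  64  64  65  62  69  98 101  91  57  62  62  62  63  58  67]
t 126 153 [ 67  59  64  58  61  96 124 116 108  63  62  59  62  58  61  59]
t 140 149 [102 103 102 105 105 103 110 118 115  78  62  67  73  67  54  59]
t 180 140 [104 102 101 101 103 109 124 127 118  65  53  80 106 103 102 102]
t 220 131 [102 104 101 103  97 118 127 132 130  32  49  68 109 106 104 102]
t 260 122 [104 104 102 101  96 112 121 124 117  60  37  72 105 106 103 103]
t 285 116 [159 163 162 161 165 153 125 126 123  86  30  49 139 171 164 161]
t 296 114 [160 165 167 100  90 109 129 126 117  53  37  48  60  50  50  41]
t 300 113 [161 164 168 118  84 105 125 127 125  53  40  51  79  86  98  98]
t 303 112 [163 157 160 161 162 165 130 126 129 104  43  71 103 123 117 100]
s 58 353 [209 213 209 208 219 211 156 104 142 168 169 192 210 211 210 210 208 209
 210 205]
s 62 355 [162 153 146 137 111 101 101 100 144 168 170 144 168 207 210 206 207 207
 206 209]
s 80 365 [169 216 213 219 166  81  91 110 148 166 153 173 198 209 208 209 208 203
 206 205]
s 110 381 [208 209 209 218 172  85  85  87 133 164 157 171 201 214 210 205 207 207
 209 206]
s 140 396 [124 130 130 125 133 116  80  73  69  86 150 167 166 143 125 124 129 130
 126 128]
s 170 412 [121 120 120 123 123 116  80  53  50  73 155 163 162 154 125 124 125 122
 124 121]
s 200 428 [123 122 122 121 126 122  62  54  61  40 135 156 160 152 135 120 126 125
 130 126]
s 210 434 [125 130 125 123 137  83  59  59  54 114 166 158 161 137 127 130 129 125
 123 119]
s 214 436 [123 126 129 124 129  93  95 110 112 121 118 116 120 125 124 119 127 125
 121  95]
```

Run:
```python
from h import *
from scipy.optimize import least_squares
s,t=load('scene0'),load('top0')
L={'t':(t,[(126,159.6),(140,156.2),(180,147),(220,137.7),(260,128.7),(300,119.7)]),'s':(s,[(80,374.4),(110,390.4),(140,407.3),(170,423.4),(200,439.6),(210,444.6)])}
us=np.linspace(-.1,.34,45)
def pts(p,u):
    u=np.atleast_1d(u);return np.c_[p[0]+u*np.cos(.175)*np.cos(p[2]),p[1]+u*np.cos(.175)*np.sin(p[2]),.235-u*np.sin(.175)]
def res(p):
    r=[]
    for cam,l in L.values():
        q=proj(cam,pts(p,us));q=q[np.argsort(q[:,1])]
        r+=[np.interp(a,q[:,1],q[:,0])-b for a,b in l]
    e=proj(t,pts(p,[-.1,.34]));f=proj(s,pts(p,[.34]))
    r+=[(e[0,1]-303.8)*.6,(e[1,1]-119)*.6,(f[0,1]-213)*.6]
    return np.array(r)
a=atz(t,(119,303.8),.252);b=atz(t,(161,119),.176)
d=b-a;o=least_squares(res,[*(a+.1/.44*d)[:2],np.arctan2(d[1],d[0])])
print(o.x.round(4),np.degrees(o.x[2]),res(o.x).round(2))
# knob: disc center in both views
for z in(.085,.09,.1,.125):print(z,atz(t,(265+621/4.2-.4,145+250/4.2-.4),z).round(4))
```

```text
[ 0.3815  0.337  -0.145 ] -8.306828471434791 [0.34 0.42 0.23 0.29 0.21 0.29 0.27 0.68 0.09 0.21 0.14 0.5  0.16 0.73
 0.82]
0.085 [ 0.5117 -0.3493  0.085 ]
0.09 [ 0.5114 -0.3476  0.09  ]
0.1 [ 0.5108 -0.3443  0.1   ]
0.125 [ 0.5094 -0.336   0.125 ]
```

{"api": "play_rows", "payload": {"steps": [[[0.0374,-0.0064,-0.003,0],[0.0374,-0.0064,-0.003,0],[0.0374,-0.0064,-0.003,0],[0.0374,-0.0064,-0.003,0],[0.0374,-0.0064,-0.003,0]]], "gripper": 0.06, "squeeze": 50}}

```text
time: 0.52
ee_pos: [0.345, -0.4291, 0.2461]
tcp_rot: [-180.0, 0.0, 18.8]
wrist_force: [-0.4, -1.3, -0.2]
opening: 0.0603
grasp_force: 0.0
```

{"api": "play_rows", "payload": {"steps": [[[0.0374,-0.0064,-0.003,0],[0.0374,-0.0064,-0.003,0],[0.0374,-0.0064,-0.003,0],[0.0374,-0.0064,-0.003,0],[0.0374,-0.0064,-0.003,0]]]}}

```text
time: 0.93
ee_pos: [0.512, -0.3384, 0.2611]
tcp_rot: [-180.0, 0.0, 18.8]
wrist_force: [0.3, -0.8, 1.0]
opening: 0.0601
grasp_force: 0.0
```

{"api": "play_rows", "payload": {"steps": [[[0,0,0,0],[0,0,0,0],[0,0,0,0],[0,0,0,0],[0,0,0,0]]]}}

```text
time: 1.35
ee_pos: [0.5096, -0.3405, 0.2615]
tcp_rot: [180.0, 0.0, 18.7]
wrist_force: [0.4, -0.8, 0.4]
opening: 0.0597
grasp_force: 0.0
```

Run:
```python
from h import *
c=snap('wrist','w1');print(c['xyz'],c['attitude'],c['vfov']);o=bot.get_obs();print(o['ee_pos'],o['tcp_rot'],o['q'],o['time'],proj(c,[[.51,-.344,.1]]))
```

```text
[ 0.57148492 -0.31957287  0.40447225] [ 1.64606541e+02 -1.35895707e-02 -7.13426067e+01] 61.577464076432186
[ 0.50957602 -0.34047972  0.26155125] [ 1.79985774e+02 -5.38607634e-03  1.86845453e+01] [-3.37473230e+01  1.48830406e+01  2.47927350e+01  9.98951342e+01
 -4.40470672e-03  1.27568132e+02] 1.4 [[287.71815183 190.22646961]]
```

View pics/w1.png

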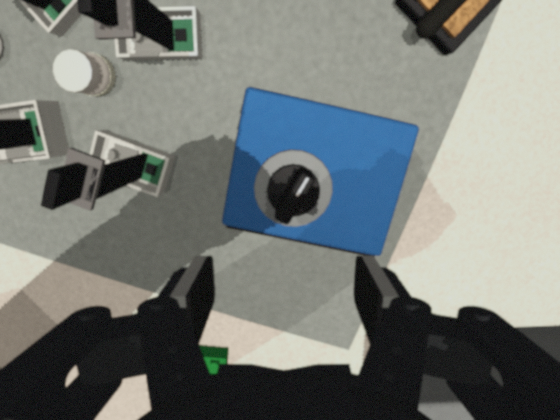

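The wrist view shows the knob ring centred near (293,188) and the bar with its white mark at about (301,183).

Run:
```python
from h import *
c=load('w1')
cv2.imwrite('pics/c4.png',cv2.resize(c['img'][140:235,245:345],None,fx=6,fy=6,interpolation=cv2.INTER_CUBIC))
for z in(.085,.095,.125): print(z,atz(c,(293,188),z).round(4))
```

```text
0.085 [ 0.5105 -0.3492  0.085 ]
0.095 [ 0.5124 -0.3482  0.095 ]
0.125 [ 0.5182 -0.3454  0.125 ]
```

View pics/c4.png

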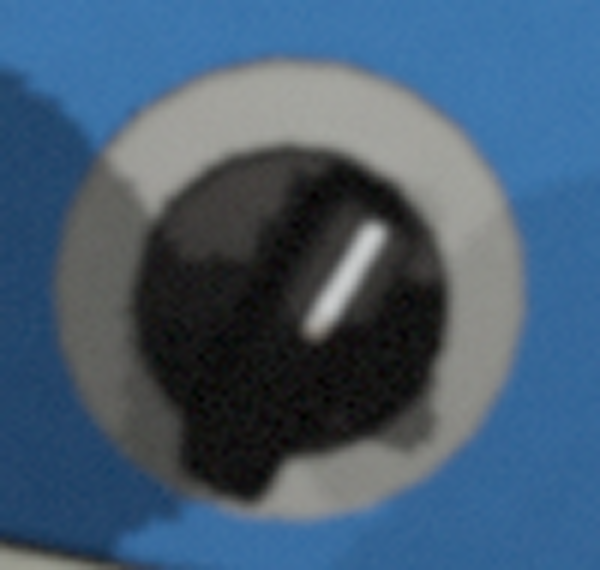

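Run:
```python
from h import *
c=load('w1')
for z in (.115,.125,.135):
    a,b=[atz(c,(u/6+245-.4,v/6+140-.4),z) for u,v in((315,332),(378,228))]
    d=b-a; print(z,a.round(4),b.round(4),np.degrees(np.arctan2(d[1],d[0])))
g=atz(c,(290/6+244.6,290/6+139.6),.085); print(g)
for cam in ('top0',):
    print(proj(load(cam),[[.511,-.349,z] for z in(.095,.125,.135)]))
print(proj(c,[[.511,-.349,z] for z in(.095,.125,.135)]))
```

```text
0.115 [ 0.5117 -0.3516  0.115 ] [ 0.5285 -0.355   0.115 ] -11.496628264369626
0.125 [ 0.5138 -0.3505  0.125 ] [ 0.53   -0.3538  0.125 ] -11.496628264369686
0.135 [ 0.5159 -0.3494  0.135 ] [ 0.5315 -0.3526  0.135 ] -11.496628264369555
[ 0.51056594 -0.34907368  0.085     ]
[[413.6056499  204.15976498]
 [417.5106413  203.46690602]
 [418.86599492 203.22638294]]
[[293.29318786 189.75480716]
 [294.25274136 197.52361373]
 [294.6169257  200.4736898 ]]
```

Run:
```python
from h import *
c=load('w1')
for z in (.115,.12,.125,.13,.135):
    a=atz(c,(217/6+244.6,485/6+139.6),z); b=atz(c,(405/6+244.6,220/6+139.6),z)
    t=np.radians(-11.5);e=np.array([np.cos(t),np.sin(t)]); print(z,a.round(4),(a[:2]-[.5108,-.349])@e,(a[:2]-[.5108,-.349])@[-e[1],e[0]])
```

```text
0.115 [ 0.486  -0.3457  0.115 ] -0.02494516585707805 -0.0017015581329899024
0.12 [ 0.4875 -0.3452  0.12  ] -0.02358847289981004 -0.0009651048243543387
0.125 [ 0.489  -0.3448  0.125 ] -0.022231779942542038 -0.00022865151571877516
0.13 [ 0.4904 -0.3443  0.13  ] -0.02087508698527409 0.000507801792916778
0.135 [ 0.4919 -0.3439  0.135 ] -0.019518394028006127 0.0012442551015522765
```

{"api": "play_rows", "payload": {"steps": [[[-0.0014,0.0085,0,0.105],[0,0,0,0.105],[0,0,0,0.105],[0,0,0,0.106],[0,0,0,0.106]]]}}

```text
time: 1.82
ee_pos: [0.5112, -0.3489, 0.2615]
tcp_rot: [180.0, -0.0, -11.8]
wrist_force: [0.9, 0.3, -0.2]
opening: 0.0597
grasp_force: 0.0
```

{"api": "play_rows", "payload": {"steps": [[[0,0,0.03,0],[0,0,0.03,0],[0,0,0.03,0],[0,0,0.03,0],[0,0,0.02,0]]]}}

```text
time: 2.23
ee_pos: [0.5104, -0.3483, 0.1184]
tcp_rot: [-180.0, 0.1, -11.5]
wrist_force: [0.3, -0.1, -0.4]
opening: 0.0599
grasp_force: 0.0
```

{"api": "play_rows", "payload": {"steps": [[[0,0,0.01,0],[0,0,0.01,0],[0,0,0,0],[0,0,0,0],[0,0,0,0]]]}}

```text
time: 2.65
ee_pos: [0.5125, -0.3487, 0.1029]
tcp_rot: [180.0, -0.1, -11.4]
wrist_force: [1.0, 0.7, 0.0]
opening: 0.0601
grasp_force: 0.0
```

{"api": "play_rows", "payload": {"steps": [[[0,0,0,0],[0,0,0,0],[0,0,0,0],[0,0,0,0],[0,0,0,0]]], "gripper": 0}}

```text
time: 3.07
ee_pos: [0.5122, -0.3482, 0.1019]
tcp_rot: [180.0, -0.0, -11.4]
wrist_force: [-0.2, 0.7, 4.0]
opening: 0.013
grasp_force: 49.0
```

{"api": "play_rows", "payload": {"steps": [[[0,0,0,0],[0,0,0,0],[0,0,0,0],[0,0,0,0],[0,0,0,0]]]}}

```text
time: 3.48
ee_pos: [0.5122, -0.3483, 0.1018]
tcp_rot: [180.0, -0.0, -11.4]
wrist_force: [-0.1, 0.7, 5.6]
opening: 0.0129
grasp_force: 49.3
```

{"api": "play_rows", "payload": {"steps": [[[0,0,0,-0.1],[0,0,0,-0.1],[0,0,0,-0.1],[0,0,0,-0.1],[0,0,0,-0.1]]]}}

```text
time: 3.9
ee_pos: [0.5122, -0.3483, 0.1018]
tcp_rot: [180.0, -0.0, 17.5]
wrist_force: [-0.5, 0.1, 5.4]
opening: 0.0128
grasp_force: 49.5
```

Run:
```python
from h import *
o=bot.get_obs();print({k:o[k] for k in('q','wrist_force','torque','opening','grasp_force')})
```

```text
{'q': array([-3.42197520e+01,  1.38082583e+01,  5.76788465e+00,  8.19081698e+01,
        3.90926159e-03,  1.28265601e+02]), 'wrist_force': array([-0.52888716,  0.12926003,  5.37750522]), 'torque': array([0.17051025, 0.04036189, 0.00910899]), 'opening': 0.012824414504732994, 'grasp_force': 49.46502327919006}
```

{"api": "play_rows", "payload": {"steps": [[[0,0,0,-0.1],[0,0,0,-0.1],[0,0,0,-0.1],[0,0,0,-0.1],[0,0,0,-0.1]]]}}

```text
time: 4.32
ee_pos: [0.5122, -0.3483, 0.1018]
tcp_rot: [179.9, -0.0, 46.2]
wrist_force: [-0.1, 0.2, 4.2]
opening: 0.0131
grasp_force: 49.4
```

{"api": "play_rows", "payload": {"steps": [[[0,0,0,-0.1],[0,0,0,-0.1],[0,0,0,-0.1],[0,0,0,-0.1],[0,0,0,-0.1]]]}}

```text
time: 4.73
ee_pos: [0.5123, -0.3484, 0.1019]
tcp_rot: [179.9, 0.0, 74.8]
wrist_force: [-0.0, 0.4, 4.9]
opening: 0.0133
grasp_force: 49.4
```

Run:
```python
from h import *
o=bot.get_obs();print({k:o[k] for k in('q','wrist_force','torque','joint_efforts')})
```

```text
{'q': array([-3.42200196e+01,  1.38109801e+01,  5.77235844e+00,  8.18947729e+01,
        2.16866318e-03,  7.09686516e+01]), 'wrist_force': array([-0.03524327,  0.4329012 ,  4.85842533]), 'torque': array([ 0.12019865, -0.06896414, -0.0750219 ]), 'joint_efforts': array([-2.38288902e-01, -5.90372086e+01,  4.43483627e+01, -1.49022293e-02,
       -1.45071787e-01,  1.93062924e+00])}
```

{"api": "play_rows", "payload": {"steps": [[[0,0,0,-0.1],[0,0,0,-0.1],[0,0,0,-0.1],[0,0,0,-0.1],[0,0,0,-0.1]]]}}

```text
time: 5.15
ee_pos: [0.5123, -0.3484, 0.1018]
tcp_rot: [179.9, 0.0, 103.5]
wrist_force: [0.9, 0.2, 5.7]
opening: 0.0127
grasp_force: 49.4
```

Run:
```python
from h import *
o=bot.get_obs();print({k:o[k] for k in('q','wrist_force','torque','joint_efforts')})
c=snap('top','t2')
c=c['img'][185:225,395:440];cv2.imwrite('pics/k2.png',cv2.resize(c,None,fx=6,fy=6))
```

```text
{'q': array([-3.42191972e+01,  1.38136114e+01,  5.77203948e+00,  8.18906368e+01,
        6.98591690e-03,  4.23208513e+01]), 'wrist_force': array([0.94705637, 0.16350362, 5.69290601]), 'torque': array([ 0.14643678, -0.09629879, -0.07838697]), 'joint_efforts': array([ -0.36670038, -59.1087985 ,  44.29147482,   0.09665994,
        -0.20356901,   1.9317399 ])}
```

Turning freely, still no stop. Continuing.

{"api": "play_rows", "payload": {"steps": [[[0,0,0,-0.1],[0,0,0,-0.1],[0,0,0,-0.1],[0,0,0,-0.1],[0,0,0,-0.1]]]}}

```text
time: 5.62
ee_pos: [0.5124, -0.3483, 0.1018]
tcp_rot: [180.0, 0.1, 132.0]
wrist_force: [0.5, 0.6, 3.9]
opening: 0.013
grasp_force: 49.4
```

Run:
```python
from h import *
o=bot.get_obs();print(o['q'][5],o['torque'],o['joint_efforts'][5])
```

```text
13.763967945674255 [ 0.16481595 -0.22578772 -0.04989432] 1.9311793148517609
```

{"api": "play_rows", "payload": {"steps": [[[0,0,0,-0.1],[0,0,0,-0.1],[0,0,0,-0.1],[0,0,0,-0.1],[0,0,0,-0.1]]]}}

```text
time: 6.03
ee_pos: [0.5124, -0.3483, 0.1018]
tcp_rot: [180.0, 0.1, 160.7]
wrist_force: [1.6, 0.9, 5.3]
opening: 0.0128
grasp_force: 49.4
```

Run:
```python
from h import *
o=bot.get_obs();print(o['q'][5],o['torque'],o['joint_efforts'][5])
```

```text
-14.880967688034923 [ 0.23495064 -0.18012377 -0.09489578] 1.9308587908744812
```

{"api": "play_rows", "payload": {"steps": [[[0,0,0,-0.1],[0,0,0,-0.1],[0,0,0,-0.1],[0,0,0,-0.1],[0,0,0,-0.1]]]}}

```text
time: 6.45
ee_pos: [0.5125, -0.3482, 0.1019]
tcp_rot: [-180.0, 0.1, -170.7]
wrist_force: [1.6, 1.3, 7.4]
opening: 0.0129
grasp_force: 63.8
```

Run:
```python
from h import *
o=bot.get_obs();print(o['q'][5],o['torque'],o['joint_efforts'][5])
```

```text
-43.500006807648624 [ 0.39390331 -0.19663252 -1.5219492 ] 0.6793288886547089
```

{"api": "play_rows", "payload": {"steps": [[[0,0,0,-0.1],[0,0,0,-0.1],[0,0,0,-0.1],[0,0,0,-0.1],[0,0,0,-0.1]]]}}

```text
time: 6.87
ee_pos: [0.5132, -0.3482, 0.1027]
tcp_rot: [-179.9, 0.3, -143.1]
wrist_force: [8.8, 11.5, 11.0]
opening: 0.0138
grasp_force: 509.8
```

Run:
```python
from h import *
o=bot.get_obs();print(o['q'][5],o['torque'],o['joint_efforts'][5])
```

```text
-71.17261972507154 [  2.42487516  -1.79606695 -15.80952023] -13.75113308429718
```

{"api": "play_rows", "payload": {"steps": [[[0,0,0,0.1],[0,0,0,0.1],[0,0,0,0.1],[0,0,0,0.1],[0,0,0,0.06]]]}}

```text
time: 7.28
ee_pos: [0.5132, -0.3482, 0.102]
tcp_rot: [-180.0, 0.2, -169.1]
wrist_force: [5.7, 2.0, 4.0]
opening: 0.0129
grasp_force: 76.8
```

Run:
```python
from h import *
o=bot.get_obs();print(o['q'][5],o['torque'],o['joint_efforts'][5],o['tcp_rot'],o['grasp_force'],o['opening'])
```

```text
-45.108274317452114 [ 0.43582517 -1.14467246 -0.7062534 ] -1.1616451665759087 [-1.79980287e+02  1.79297273e-01 -1.69099631e+02] 76.79708993062377 0.012854824856413606
```

{"api": "play_rows", "payload": {"steps": [[[0,0,0,0],[0,0,0,0],[0,0,0,0],[0,0,0,0],[0,0,0,0]]], "gripper": 0.05}}

```text
time: 7.7
ee_pos: [0.5118, -0.3482, 0.101]
tcp_rot: [180.0, -0.0, -168.5]
wrist_force: [0.4, -0.8, 0.7]
opening: 0.0502
grasp_force: 0.0
```

{"api": "play_rows", "payload": {"steps": [[[0,0,-0.02,0],[0,0,-0.035,0],[0,0,-0.035,0],[0,0,-0.035,0],[0,0,-0.035,0]]]}}

```text
time: 8.12
ee_pos: [0.5116, -0.348, 0.2629]
tcp_rot: [-180.0, -0.0, -168.6]
wrist_force: [-0.2, -0.4, 0.9]
opening: 0.0498
grasp_force: 0.0
```

{"api": "play_rows", "payload": {"steps": [[[0,0,-0.02,0],[0,0,0,0],[0,0,0,0],[0,0,0,0],[0,0,0,0]]]}}

```text
time: 8.53
ee_pos: [0.5117, -0.3481, 0.2797]
tcp_rot: [179.9, -0.1, -168.6]
wrist_force: [-0.3, -0.3, -0.1]
opening: 0.05
grasp_force: 0.0
```

Run:
```python
from h import *
c=snap('wrist','w2');u,v=proj(c,[[.511,-.349,.1]])[0].round().astype(int);print(u,v)
cv2.imwrite('pics/c5.png',cv2.resize(c['img'][max(v-50,0):v+50,u-50:u+50],None,fx=5,fy=5,interpolation=cv2.INTER_CUBIC))
```

```text
283 188
```

View pics/c5.png

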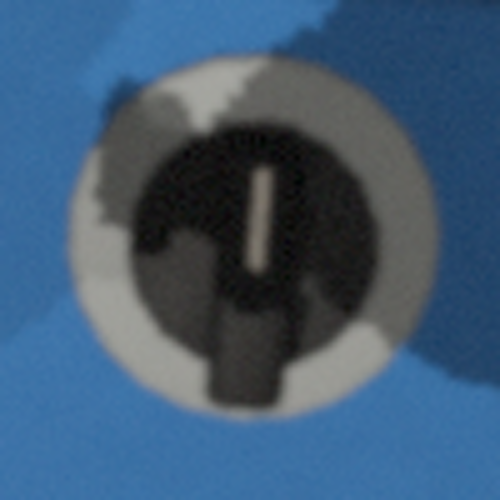

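{"api": "play_rows", "payload": {"steps": [[[-0.001,0.031,0,0],[-0.001,0.031,0,0],[-0.001,0.031,0,0],[-0.001,0.031,0,0],[-0.001,0.031,0,0]]]}}

```text
time: 9.0
ee_pos: [0.4853, -0.1939, 0.2802]
tcp_rot: [179.9, -0.1, -168.6]
wrist_force: [0.7, 0.7, 0.8]
opening: 0.05
grasp_force: 0.0
```

{"api": "play_rows", "payload": {"steps": [[[-0.001,0.031,0,0],[-0.001,0.031,0,0],[-0.001,0.031,0,0],[-0.001,0.031,0,0],[-0.001,0.031,0,0]]]}}

```text
time: 9.42
ee_pos: [0.4595, -0.041, 0.2804]
tcp_rot: [180.0, -0.1, -168.6]
wrist_force: [0.7, 0.2, 0.3]
opening: 0.0502
grasp_force: 0.0
```

{"api": "play_rows", "payload": {"steps": [[[0,0,0,-0.073],[0,0,0,-0.073],[0,0,0,-0.072],[0,0,0,0],[0,0,0,0]]]}}

```text
time: 9.83
ee_pos: [0.4601, -0.0423, 0.2807]
tcp_rot: [180.0, -0.1, -156.2]
wrist_force: [-0.4, -0.3, 0.1]
opening: 0.0501
grasp_force: 0.0
```

Run:
```python
from h import *
c=snap('wrist','w3');o=bot.get_obs();print(o['ee_pos'],o['tcp_rot'],o['q'])
p=[]
t=np.radians(23.9)
R=np.array([[np.cos(t),-np.sin(t)],[np.sin(t),np.cos(t)]])
for X,Y,Z in((.03,.048,.04),(.03,-.048,.04),(-.03,.048,.04),(-.03,-.048,.04),(.015,.005,.158),(-.015,.005,.158),(.015,-.005,.158),(-.015,-.005,.158)):
    q=R@[X,Y]+[.4603,-.0414];p.append([*q,Z])
im=c['img'].copy()
for u,v in proj(c,p): cv2.circle(im,(int(round(u)),int(round(v))),3,(0,0,255),1)
t1=snap('top','t3')['img']
im2=np.hstack([im[:, :],t1[:,:]]);im2=cv2.resize(im2,(800,300),interpolation=cv2.INTER_AREA)
cv2.imwrite('pics/c6.png',np.vstack([im2,cv2.resize(t1[130:280,220:500],(560,300))[:,:560] if 0 else np.hstack([cv2.resize(t1[130:280,220:500],(560,300)),np.zeros((300,240,3),np.uint8)])]))
cv2.imwrite('pics/c7.png',im)
```

```text
[ 0.4602297  -0.04239779  0.28076028] [ 1.79975081e+02 -4.30027293e-02 -1.56243688e+02] [-5.26398221e+00 -5.53149173e+00  5.18219870e+00  1.00763383e+02
  9.28737061e-04 -2.90202850e+01]
```

View pics/c7.png

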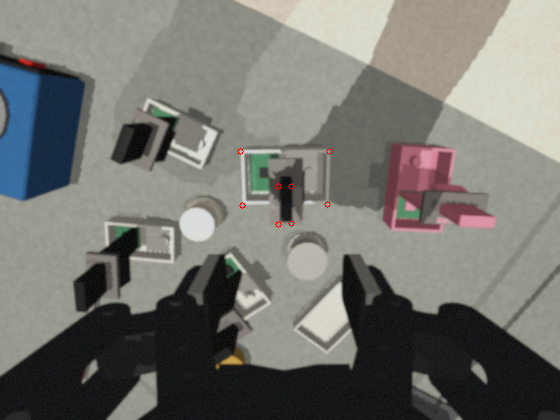

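The model overlay (red) lands on the deep basket's tray at about (285,175) and its fin at (285,205). Descending.

{"api": "play_rows", "payload": {"steps": [[[0,0,0.03,0],[0,0,0.03,0],[0,0,0.03,0],[0,0,0.03,0],[0,0,0.02,0]]]}}

```text
time: 10.35
ee_pos: [0.4594, -0.0425, 0.1382]
tcp_rot: [179.9, -0.1, -156.2]
wrist_force: [1.2, -0.4, 0.3]
opening: 0.0502
grasp_force: 0.0
```

{"api": "play_rows", "payload": {"steps": [[[0,0,0.012,0],[0,0,0.01,0],[0,0,0,0],[0,0,0,0],[0,0,0,0]]]}}

```text
time: 10.77
ee_pos: [0.4611, -0.0425, 0.1206]
tcp_rot: [-179.9, 0.1, -156.1]
wrist_force: [-0.1, -0.1, 0.1]
opening: 0.0502
grasp_force: 0.0
```

{"api": "play_rows", "payload": {"steps": [[[0,0,0,0],[0,0,0,0],[0,0,0,0],[0,0,0,0],[0,0,0,0]]], "gripper": 0}}

```text
time: 11.18
ee_pos: [0.4605, -0.0423, 0.1195]
tcp_rot: [-180.0, 0.0, -156.1]
wrist_force: [-0.6, -0.3, 1.8]
opening: 0.0094
grasp_force: 50.5
```

{"api": "play_rows", "payload": {"steps": [[[0,0,0,0],[0,0,0,0],[0,0,0,0],[0,0,0,0],[0,0,0,0]]]}}

```text
time: 11.6
ee_pos: [0.4605, -0.0423, 0.1195]
tcp_rot: [-180.0, 0.0, -156.1]
wrist_force: [-0.9, 1.6, 2.8]
opening: 0.0096
grasp_force: 50.6
```

{"api": "play_rows", "payload": {"steps": [[[0,0,-0.02,0],[0,0,-0.03,0],[0,0,-0.03,0],[0,0,-0.03,0],[0,0,-0.03,0]]], "squeeze": 80}}

```text
time: 12.02
ee_pos: [0.4601, -0.0424, 0.2601]
tcp_rot: [180.0, -0.1, -156.1]
wrist_force: [0.6, -0.2, -2.5]
opening: 0.0089
grasp_force: 81.0
```

{"api": "play_rows", "payload": {"steps": [[[0,0,-0.03,0],[0,0,-0.025,0],[0,0,0,0.08],[0,0,0,0.08],[0,0,0,0.08]]]}}

```text
time: 12.43
ee_pos: [0.4606, -0.0425, 0.3142]
tcp_rot: [-180.0, -0.0, -170.1]
wrist_force: [-0.1, -0.3, -2.4]
opening: 0.009
grasp_force: 81.0
```

{"api": "play_rows", "payload": {"steps": [[[0,0,0,0.08],[0,0,0,0.08],[0,0,0,0.08],[0,0,0,0.082],[0,0,0,0]]]}}

```text
time: 12.85
ee_pos: [0.4604, -0.0424, 0.3137]
tcp_rot: [-180.0, -0.1, 171.5]
wrist_force: [-0.3, -0.8, -2.3]
opening: 0.0089
grasp_force: 81.0
```

Run:
```python
from h import *
o=bot.get_obs();print(o['ee_pos'],o['tcp_rot'],o['grasp_force'],o['opening'],o['wrist_force'])
```

```text
[ 0.46037332 -0.04243215  0.3137419 ] [-1.79989215e+02 -5.69240498e-02  1.71489047e+02] 81.03127598762512 0.008869382040573071 [-0.30954216 -0.81355654 -2.31852936]
```

{"api": "play_rows", "payload": {"steps": [[[0.0133,0.0264,0,0],[0.0133,0.0264,0,0],[0.0133,0.0264,0,0],[0.0133,0.0264,0,0],[0.0133,0.0264,0,0]]]}}

```text
time: 13.27
ee_pos: [0.413, 0.0989, 0.314]
tcp_rot: [-180.0, -0.0, 171.9]
wrist_force: [1.2, -0.1, -2.2]
opening: 0.0088
grasp_force: 81.0
```

{"api": "play_rows", "payload": {"steps": [[[0.0133,0.0264,0,0],[0.0133,0.0264,0,0],[0.0133,0.0264,0,0],[0.0133,0.0264,0,0],[0.0133,0.0264,0,0]]]}}

```text
time: 13.68
ee_pos: [0.3662, 0.2393, 0.314]
tcp_rot: [-180.0, -0.0, 171.9]
wrist_force: [0.5, 0.2, -2.0]
opening: 0.0089
grasp_force: 81.0
```

{"api": "play_rows", "payload": {"steps": [[[0,0,0.017,0],[0,0,0.017,0],[0,0,0,0],[0,0,0,0],[0,0,0,0]]]}}

```text
time: 14.1
ee_pos: [0.367, 0.2379, 0.281]
tcp_rot: [180.0, 0.0, 171.7]
wrist_force: [-0.2, 0.9, -2.1]
opening: 0.0093
grasp_force: 81.0
```

Run:
```python
from h import *
o=bot.get_obs();print(o['ee_pos'],o['tcp_rot'],o['grasp_force'],o['opening'],o['wrist_force'],o['q'])
s=snap('scene','s4');cv2.imwrite('pics/s4c.png',cv2.resize(s['img'][20:260,230:500],None,fx=2.2,fy=2.2))
snap('top','t4')
```

```text
[0.36703052 0.23786229 0.28103876] [1.79983466e+02 2.22803715e-02 1.71741527e+02] 81.02717399597168 0.009271390161253185 [-0.18942783  0.90166773 -2.10158511] [ 3.29476104e+01 -8.89910246e+00  2.19983481e+00  1.01071283e+02
 -2.23827438e-03  4.12060795e+01]
```

View pics/s4c.png

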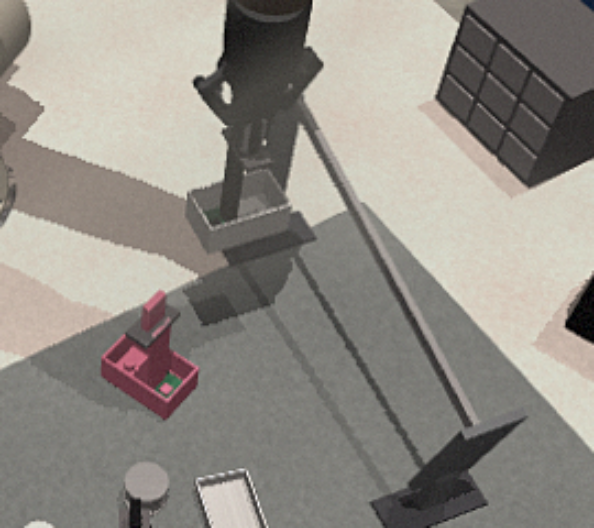

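{"api": "play_rows", "payload": {"steps": [[[0,0.02,0,0],[0,0.02,0,0],[0,0.02,0,0],[0,0.02,0,0],[0,0.02,0,0]]]}}

```text
time: 14.62
ee_pos: [0.3818, 0.3378, 0.2811]
tcp_rot: [179.9, 0.0, 171.7]
wrist_force: [-0.1, -0.4, -1.4]
opening: 0.0094
grasp_force: 81.0
```

{"api": "play_rows", "payload": {"steps": [[[0,0,0,0],[0,0,0,0],[0,0,0.01,0],[0,0,0.005,0],[0,0,0,0]]]}}

```text
time: 15.03
ee_pos: [0.3812, 0.3361, 0.2646]
tcp_rot: [-179.9, -0.0, 171.7]
wrist_force: [-0.6, -0.4, -1.5]
opening: 0.0089
grasp_force: 81.0
```

Run:
```python
from h import *
o=bot.get_obs();print(o['ee_pos'],o['tcp_rot'],o['grasp_force'],o['opening'],o['wrist_force'])
```

```text
[0.38121942 0.33609277 0.26463243] [-1.79944861e+02 -3.79629162e-02  1.71665210e+02] 81.0093355178833 0.00891335904617891 [-0.61921443 -0.3860488  -1.54699126]
```

{"api": "play_rows", "payload": {"steps": [[[0,0,0.005,0],[0,0,0.005,0],[0,0,0.004,0],[0,0,0,0],[0,0,0,0]]]}}

```text
time: 15.45
ee_pos: [0.3812, 0.3369, 0.2511]
tcp_rot: [-180.0, -0.0, 171.7]
wrist_force: [1.0, -0.1, -2.0]
opening: 0.0092
grasp_force: 81.0
```

{"api": "play_rows", "payload": {"steps": [[[0,0,0.001,0],[0,0,0.001,0],[0,0,0.001,0],[0,0,0,0],[0,0,0,0]]]}}

```text
time: 15.87
ee_pos: [0.3813, 0.337, 0.2483]
tcp_rot: [-180.0, 0.0, 171.7]
wrist_force: [0.4, 0.8, -2.2]
opening: 0.0089
grasp_force: 81.0
```

{"api": "play_rows", "payload": {"steps": [[[0,0,0.001,0],[0,0,0.001,0],[0,0,0,0],[0,0,0,0],[0,0,0,0]]]}}

```text
time: 16.28
ee_pos: [0.3818, 0.3373, 0.2474]
tcp_rot: [179.9, 0.1, 171.7]
wrist_force: [2.3, -0.5, 5.6]
opening: 0.0091
grasp_force: 82.3
```

Run:
```python
from h import *
o=bot.get_obs();print(o['ee_pos'],o['wrist_force'],o['torque'])
c=snap('wrist','w5');s=snap('scene','s5')
cv2.imwrite('pics/s5c.png',np.hstack([cv2.resize(c['img'],(400,300)),cv2.resize(s['img'][30:180,270:470],(400,300))]))
```

```text
[0.38177304 0.33726804 0.24735769] [ 2.32259674 -0.45975525  5.60915837] [ 0.01786418 -0.10178022 -0.04941851]
```

View pics/s5c.png

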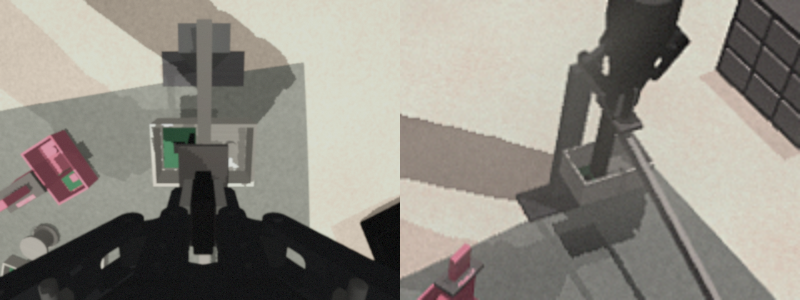

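{"api": "play_rows", "payload": {"steps": [[[0,0,0,0],[0,0,0,0],[0,0,0,0],[0,0,0,0],[0,0,0,0]]], "gripper": 0.05}}

```text
time: 16.8
ee_pos: [0.3813, 0.337, 0.2461]
tcp_rot: [-180.0, -0.0, 171.7]
wrist_force: [-0.4, 1.0, 0.4]
opening: 0.0498
grasp_force: 0.0
```

{"api": "play_rows", "payload": {"steps": [[[0,0,0,0],[0,0,0,0],[0,0,0,0],[0,0,0,0],[0,0,0,0]]]}}

```text
time: 17.22
ee_pos: [0.3813, 0.337, 0.2463]
tcp_rot: [-180.0, -0.0, 171.7]
wrist_force: [-0.3, -0.0, -0.4]
opening: 0.0493
grasp_force: 0.0
```

{"api": "play_rows", "payload": {"steps": [[[0,0,-0.01,0],[0,0,-0.02,0],[0,0,-0.03,0],[0,0,0,0],[0,0,0,0]]]}}

```text
time: 17.63
ee_pos: [0.3818, 0.3374, 0.3085]
tcp_rot: [179.8, 0.1, 171.7]
wrist_force: [-0.3, 0.2, -0.6]
opening: 0.0503
grasp_force: 0.0
```

{"api": "play_rows", "payload": {"steps": [[[0,-0.03,0,0],[0,-0.03,0,0],[0,-0.03,0,0],[0,-0.03,0,0],[0,-0.03,0,0]]]}}

```text
time: 18.05
ee_pos: [0.359, 0.1873, 0.3057]
tcp_rot: [-180.0, -0.0, 171.7]
wrist_force: [0.8, -0.2, -0.0]
opening: 0.0498
grasp_force: 0.0
```

```bash
cat > chk.py <<'E'
from h import *
import sys
n=sys.argv[1];s=snap('scene','s'+n);t=snap('top','t'+n)
# montage: scene rail, top rail, top baskets
f=lambda i,w,h:cv2.resize(i,(w,h),interpolation=cv2.INTER_CUBIC)
a=f(s['img'][45:270,330:500],302,400);b=f(t['img'][90:310,100:215],209,400);d=f(t['img'][140:260,225:375],289,231)
im=np.zeros((400,800,3),np.uint8);im[:,:302]=a;im[:,302:511]=b;im[:231,511:]=d
cv2.imwrite('pics/m%s.png'%n,im)
i0=cv2.cvtColor(load('top0')['img'],6);i1=cv2.cvtColor(t['img'],6)
for k,(u,v) in dict(P=(343,220),Q=(341,170),R=(294,167)).items():
    print(k,np.abs(i0[v-20:v+20,u-20:u+20].astype(int)-i1[v-20:v+20,u-20:u+20]).mean().round(1))
o=bot.get_obs();print(o['ee_pos'],o['tcp_rot'],o['time'])
E
python3 chk.py 6
```

```text
P 7.6
Q 7.6
R 7.6
[0.35891422 0.18579248 0.30675813] [-1.79990440e+02  4.55555311e-02  1.71552465e+02] 18.15
```

View pics/m6.png

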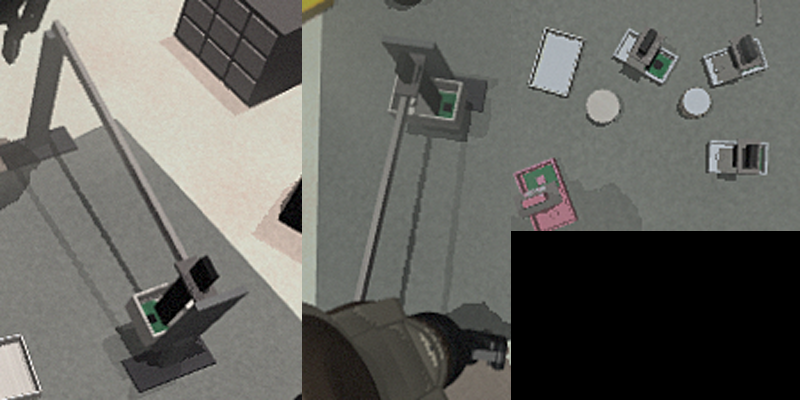

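{"api": "play_rows", "payload": {"steps": [[[-0.0288,-0.0187,0,0],[-0.0288,-0.0187,0,0],[-0.0288,-0.0187,0,0],[-0.0288,-0.0187,0,0],[-0.0288,-0.0187,0,0]]]}}

```text
time: 18.57
ee_pos: [0.4899, 0.0744, 0.3057]
tcp_rot: [180.0, -0.0, 171.7]
wrist_force: [0.7, 1.1, -0.0]
opening: 0.0501
grasp_force: 0.0
```

{"api": "play_rows", "payload": {"steps": [[[-0.0288,-0.0187,0,0],[-0.0288,-0.0187,0,0],[-0.0288,-0.0187,0,0],[-0.0288,-0.0187,0,0],[-0.0288,-0.0187,0,0]]]}}

```text
time: 18.98
ee_pos: [0.619, -0.0389, 0.3053]
tcp_rot: [180.0, -0.0, 171.7]
wrist_force: [0.8, 0.8, 0.2]
opening: 0.0501
grasp_force: 0.0
```

{"api": "play_rows", "payload": {"steps": [[[0,0,0,0.094],[0,0,0,0.094],[0,0,0,0.094],[0,0,0,0.094],[0,0,0,0]]]}}

```text
time: 19.4
ee_pos: [0.6181, -0.0376, 0.3052]
tcp_rot: [-180.0, -0.1, 149.9]
wrist_force: [-0.3, 0.5, -0.3]
opening: 0.0502
grasp_force: 0.0
```

```bash
cat > ov.py <<'E'
# compare wrist image darkness inside predicted fin-top region with surroundings & find offset
from h import *
import sys
x,y,yaw=map(float,sys.argv[1:4])
c=snap('wrist','wo');g=cv2.cvtColor(c['img'],6).astype(np.float32)
t=np.radians(yaw);R=np.array([[np.cos(t),-np.sin(t)],[np.sin(t),np.cos(t)]])
best=[]
Z=[(X,Y) for X in np.linspace(-.014,.014,15) for Y in np.linspace(-.004,.004,5)]
N=[(X,Y) for X in np.linspace(-.014,.014,15) for Y in (-.008,-.007,.007,.008)]
for dx in np.arange(-.02,.021,.002):
  for dy in np.arange(-.02,.021,.001):
    def m(L):
        P=[[*(R@[X+dx,Y+dy]+[x,y]),.158] for X,Y in L];q=proj(c,P).round().astype(int)
        ok=(q[:,0]>=0)&(q[:,0]<560)&(q[:,1]>=0)&(q[:,1]<420);q=q[ok]
        return g[q[:,1],q[:,0]].mean()
    best.append((m(N)-m(Z),dx,dy))
best.sort(reverse=True)
for b in best[:4]:print(np.round(b,3))
P=proj(c,[[x,y,.158]])[0];print(P)
o=bot.get_obs();print(o['ee_pos'],o['tcp_rot'])
E
python3 ov.py .6168 -.0409 -30.1
```

```text
[ 8.8263e+01 -8.0000e-03  1.0000e-03]
[ 8.7777e+01 -6.0000e-03  1.0000e-03]
[ 8.7567e+01 -8.0000e-03  0.0000e+00]
[ 8.7427e+01 -4.0000e-03  1.0000e-03]
[281.55815599 197.18238665]
[ 0.61796149 -0.03761558  0.30546935] [-1.79980140e+02 -5.68011495e-02  1.50256611e+02]
```

{"api": "play_rows", "payload": {"steps": [[[0,-0.003,0.03,0],[0,0,0.03,0],[0,0,0.03,0],[0,0,0.03,0],[0,0,0.03,0]]]}}

```text
time: 19.87
ee_pos: [0.616, -0.0402, 0.1546]
tcp_rot: [180.0, -0.0, 150.4]
wrist_force: [0.0, -0.0, 0.2]
opening: 0.0498
grasp_force: 0.0
```

{"api": "play_rows", "payload": {"steps": [[[0,0,0.02,0],[0,0,0.013,0],[0,0,0,0],[0,0,0,0],[0,0,0,0]]]}}

```text
time: 20.28
ee_pos: [0.617, -0.0405, 0.125]
tcp_rot: [179.9, 0.1, 150.2]
wrist_force: [0.4, -0.2, -0.0]
opening: 0.0498
grasp_force: 0.0
```

{"api": "play_rows", "payload": {"steps": [[[0,0,0,0],[0,0,0,0],[0,0,0,0],[0,0,0,0],[0,0,0,0]]], "gripper": 0}}

```text
time: 20.7
ee_pos: [0.6165, -0.0405, 0.124]
tcp_rot: [180.0, 0.1, 150.2]
wrist_force: [-0.7, 0.5, 3.3]
opening: 0.009
grasp_force: 79.2
```

{"api": "play_rows", "payload": {"steps": [[[0,0,0,0],[0,0,0,0],[0,0,0,0],[0,0,0,0],[0,0,0,0]]]}}

```text
time: 21.12
ee_pos: [0.6165, -0.0405, 0.124]
tcp_rot: [180.0, 0.1, 150.2]
wrist_force: [0.5, 1.5, 5.1]
opening: 0.0091
grasp_force: 79.5
```

{"api": "play_rows", "payload": {"steps": [[[0,0,-0.02,0],[0,0,-0.035,0],[0,0,-0.035,0],[0,0,-0.035,0],[0,0,-0.035,0]]]}}

```text
time: 21.53
ee_pos: [0.6156, -0.0407, 0.2843]
tcp_rot: [-180.0, -0.1, 150.2]
wrist_force: [1.4, 0.0, -1.0]
opening: 0.0094
grasp_force: 78.3
```

{"api": "play_rows", "payload": {"steps": [[[0,0,-0.035,0],[0,0,0,-0.094],[0,0,0,-0.094],[0,0,0,-0.094],[0,0,0,-0.094]]]}}

```text
time: 21.95
ee_pos: [0.6163, -0.0407, 0.3177]
tcp_rot: [-180.0, -0.1, 172.0]
wrist_force: [0.1, 0.9, -1.4]
opening: 0.0092
grasp_force: 78.5
```

{"api": "play_rows", "payload": {"steps": [[[0.0287,0.024,0,0],[0.0287,0.024,0,0],[0.0287,0.024,0,0],[0.0287,0.024,0,0],[0.0287,0.024,0,0]]]}}

```text
time: 22.37
ee_pos: [0.49, 0.0996, 0.3176]
tcp_rot: [-180.0, -0.1, 171.7]
wrist_force: [-0.0, 0.6, -1.6]
opening: 0.0089
grasp_force: 78.5
```

{"api": "play_rows", "payload": {"steps": [[[0.0287,0.024,0,0],[0.0287,0.024,0,0],[0.0287,0.024,0,0],[0.0287,0.024,0,0],[0.0287,0.024,0,0]]]}}

```text
time: 22.78
ee_pos: [0.3653, 0.239, 0.318]
tcp_rot: [-180.0, -0.0, 171.7]
wrist_force: [1.3, -0.0, -1.2]
opening: 0.0092
grasp_force: 78.5
```

{"api": "play_rows", "payload": {"steps": [[[0,0,0.017,0],[0,0,0.017,0],[0,0,0,0],[0,0,0,0],[0,0,0,0]]]}}

```text
time: 23.2
ee_pos: [0.367, 0.238, 0.2849]
tcp_rot: [-180.0, 0.0, 171.7]
wrist_force: [-0.2, -0.1, -0.4]
opening: 0.0088
grasp_force: 78.7
```

Run:
```python
from h import *
o=bot.get_obs();print(o['ee_pos'],o['tcp_rot'],o['grasp_force'],o['opening'],o['wrist_force'])
```

```text
[0.36701179 0.23799941 0.28487214] [-1.79998881e+02  5.84899316e-03  1.71664706e+02] 78.69812607765198 0.008804502512571626 [-0.19493464 -0.08966016 -0.38758666]
```

{"api": "play_rows", "payload": {"steps": [[[0,0.02,0,0],[0,0.02,0,0],[0,0.02,0,0],[0,0.02,0,0],[0,0.02,0,0]]]}}

```text
time: 23.62
ee_pos: [0.3821, 0.3379, 0.2853]
tcp_rot: [180.0, 0.0, 171.6]
wrist_force: [0.7, 0.3, -1.5]
opening: 0.0092
grasp_force: 78.8
```

{"api": "play_rows", "payload": {"steps": [[[0,0,0,0],[0,0,0,0],[0,0,0.01,0],[0,0,0.005,0],[0,0,0,0]]]}}

```text
time: 24.03
ee_pos: [0.3813, 0.3363, 0.2687]
tcp_rot: [-179.9, -0.0, 171.6]
wrist_force: [-1.2, -0.3, -2.0]
opening: 0.0089
grasp_force: 79.0
```

{"api": "play_rows", "payload": {"steps": [[[0,0,0.005,0],[0,0,0.005,0],[0,0,0.004,0],[0,0,0,0],[0,0,0,0]]]}}

```text
time: 24.45
ee_pos: [0.3812, 0.3371, 0.2551]
tcp_rot: [-180.0, -0.0, 171.7]
wrist_force: [-0.3, 0.3, -0.8]
opening: 0.009
grasp_force: 79.0
```

{"api": "play_rows", "payload": {"steps": [[[0,0,0.001,0],[0,0,0.001,0],[0,0,0.001,0],[0,0,0,0],[0,0,0,0]]]}}

```text
time: 24.87
ee_pos: [0.3813, 0.3373, 0.2523]
tcp_rot: [180.0, -0.0, 171.7]
wrist_force: [-0.0, 0.6, -1.3]
opening: 0.0094
grasp_force: 79.0
```

{"api": "play_rows", "payload": {"steps": [[[0,0,0.001,0],[0,0,0.001,0],[0,0,0,0],[0,0,0,0],[0,0,0,0]]]}}

```text
time: 25.28
ee_pos: [0.3816, 0.3374, 0.2509]
tcp_rot: [179.9, 0.1, 171.7]
wrist_force: [0.4, -0.0, 5.2]
opening: 0.0089
grasp_force: 80.0
```

{"api": "play_rows", "payload": {"steps": [[[0,0,0,0],[0,0,0,0],[0,0,0,0],[0,0,0,0],[0,0,0,0]]], "gripper": 0.05}}

```text
time: 25.7
ee_pos: [0.3812, 0.3372, 0.2501]
tcp_rot: [-180.0, -0.0, 171.7]
wrist_force: [0.4, 0.2, -1.0]
opening: 0.0498
grasp_force: 0.0
```

{"api": "play_rows", "payload": {"steps": [[[0,0,0,0],[0,0,0,0],[0,0,0,0],[0,0,0,0],[0,0,0,0]]]}}

```text
time: 26.12
ee_pos: [0.3813, 0.3373, 0.2503]
tcp_rot: [-180.0, 0.0, 171.7]
wrist_force: [-1.0, 0.2, -0.0]
opening: 0.0498
grasp_force: 0.0
```

{"api": "play_rows", "payload": {"steps": [[[0,0,-0.01,0],[0,0,-0.02,0],[0,0,-0.03,0],[0,0,0,0],[0,0,0,0]]]}}

```text
time: 26.53
ee_pos: [0.3817, 0.3376, 0.3125]
tcp_rot: [179.9, 0.1, 171.7]
wrist_force: [0.7, 1.3, 0.1]
opening: 0.0502
grasp_force: 0.0
```

{"api": "play_rows", "payload": {"steps": [[[0,-0.03,0,0],[0,-0.03,0,0],[0,-0.03,0,0],[0,-0.03,0,0],[0,-0.03,0,0]]]}}

```text
time: 26.95
ee_pos: [0.359, 0.1876, 0.3097]
tcp_rot: [-180.0, -0.0, 171.7]
wrist_force: [0.8, -0.5, 0.4]
opening: 0.0502
grasp_force: 0.0
```

```bash
cat > rail.py <<'E'
# dark fin pixels along rail: project fin-top line points for hook at u and print grey level
from h import *
import sys
n=sys.argv[1]
a=-.145;e=np.array([np.cos(.175)*np.cos(a),np.cos(.175)*np.sin(a),-np.sin(.175)]);nz=np.array([np.sin(.175)*np.cos(a),np.sin(.175)*np.sin(a),np.cos(.175)])
o=np.array([.3815,.337,.235])
for cam in('s','t'):
    c=load(cam+n);g=cv2.cvtColor(c['img'],6)
    u=np.arange(.06,.336,.006)
    q=proj(c,[o+e*x+nz*.046 for x in u]).round().astype(int)
    print(cam,' '.join('%d:%d'%(1000*x,g[b,a]) for x,(a,b) in zip(u,q)))
E
python3 chk.py 7; python3 rail.py 6; python3 rail.py 7
```

```text
P 8.0
Q 8.0
R 22.1
[0.35883998 0.18599085 0.31078799] [-1.79991544e+02  4.79543557e-02  1.71550674e+02] 27.05
s 60:207 66:207 72:208 78:205 84:207 90:206 96:205 102:208 108:207 114:205 120:210 126:202 132:206 138:203 144:211 150:216 156:202 162:212 168:131 174:123 180:125 186:127 192:126 198:118 204:125 210:125 216:126 222:125 228:127 234:122 240:118 246:129 252:127 258:120 264:125 270:123 276:124 282:121 288:127 294:129 300:94 306:36 312:112 318:67 324:59 330:129
t 60:110 66:106 72:112 78:108 84:106 90:108 96:107 102:110 108:112 114:108 120:110 126:108 132:102 138:104 144:108 150:108 156:108 162:109 168:107 174:111 180:110 186:112 192:113 198:112 204:114 210:112 216:112 222:113 228:114 234:112 240:107 246:111 252:111 258:124 264:110 270:111 276:109 282:110 288:119 294:93 300:59 306:59 312:62 318:64 324:65 330:67
s 60:210 66:210 72:204 78:209 84:211 90:209 96:203 102:211 108:208 114:208 120:209 126:204 132:204 138:207 144:210 150:212 156:207 162:213 168:136 174:124 180:123 186:128 192:128 198:124 204:124 210:131 216:126 222:129 228:126 234:126 240:124 246:127 252:118 258:113 264:129 270:108 276:133 282:117 288:121 294:126 300:112 306:62 312:114 318:79 324:58 330:123
t 60:109 66:106 72:111 78:111 84:107 90:110 96:107 102:110 108:110 114:109 120:111 126:108 132:105 138:104 144:111 150:111 156:107 162:110 168:109 174:111 180:113 186:110 192:114 198:114 204:113 210:111 216:112 222:114 228:118 234:109 240:112 246:100 252:77 258:59 264:96 270:77 276:111 282:106 288:118 294:95 300:58 306:58 312:61 318:72 324:60 330:64
```

{"api": "play_rows", "payload": {"steps": [[[-0.016,-0.034,0,0],[-0.016,-0.034,0,0],[-0.016,-0.034,0,0],[-0.016,-0.034,0,0],[-0.016,-0.034,0,0]]]}}

```text
time: 27.47
ee_pos: [0.4145, 0.0077, 0.3099]
tcp_rot: [180.0, -0.0, 171.7]
wrist_force: [0.7, 0.5, -0.6]
opening: 0.0503
grasp_force: 0.0
```

{"api": "play_rows", "payload": {"steps": [[[-0.016,-0.034,0,0],[-0.016,-0.034,0,0],[-0.016,-0.034,0,0],[-0.016,-0.034,0,0],[-0.016,-0.034,0,0]]]}}

```text
time: 27.88
ee_pos: [0.4693, -0.1724, 0.3097]
tcp_rot: [180.0, -0.0, 171.7]
wrist_force: [1.0, 0.7, 0.1]
opening: 0.0499
grasp_force: 0.0
```

{"api": "play_rows", "payload": {"steps": [[[0,0,0,-0.06],[0,0,0,-0.06],[0,0,0,0],[0,0,0,0],[0,0,0,0]]]}}

```text
time: 28.3
ee_pos: [0.469, -0.1703, 0.3101]
tcp_rot: [180.0, -0.0, 178.5]
wrist_force: [1.2, 0.5, 1.0]
opening: 0.0503
grasp_force: 0.0
```

```bash
python3 ov.py .4676 -.1732 -1.6
```

```text
[ 7.9733e+01 -2.0000e-03  1.0000e-03]
[ 7.854e+01 -4.000e-03  1.000e-03]
[ 7.7867e+01 -2.0000e-03  0.0000e+00]
[ 7.665e+01 -0.000e+00  1.000e-03]
[281.20810371 194.12944163]
[ 0.46902753 -0.17019347  0.31024845] [1.79997602e+02 4.86281658e-03 1.78537441e+02]
```

{"api": "play_rows", "payload": {"steps": [[[0.001,-0.0025,0.03,0],[0,0,0.03,0],[0,0,0.03,0],[0,0,0.03,0],[0,0,0.03,0]]]}}

```text
time: 28.77
ee_pos: [0.4677, -0.1726, 0.1591]
tcp_rot: [-180.0, 0.0, 178.6]
wrist_force: [1.0, -0.1, 0.1]
opening: 0.0499
grasp_force: 0.0
```

{"api": "play_rows", "payload": {"steps": [[[0,0,0.02,0],[0,0,0.015,0],[0,0,0,0],[0,0,0,0],[0,0,0,0]]]}}

```text
time: 29.18
ee_pos: [0.4684, -0.1731, 0.1267]
tcp_rot: [-180.0, 0.1, 178.6]
wrist_force: [0.7, -0.2, 0.3]
opening: 0.0502
grasp_force: 0.0
```

{"api": "play_rows", "payload": {"steps": [[[0,0,0,0],[0,0,0,0],[0,0,0,0],[0,0,0,0],[0,0,0,0]]], "gripper": 0}}

```text
time: 29.6
ee_pos: [0.4681, -0.1732, 0.1261]
tcp_rot: [-180.0, 0.1, 178.6]
wrist_force: [-0.3, 0.6, 5.3]
opening: 0.0091
grasp_force: 78.4
```

{"api": "play_rows", "payload": {"steps": [[[0,0,0,0],[0,0,0,0],[0,0,0,0],[0,0,0,0],[0,0,0,0]]]}}

```text
time: 30.02
ee_pos: [0.4681, -0.1732, 0.1261]
tcp_rot: [-180.0, 0.1, 178.6]
wrist_force: [-1.0, 2.2, 5.4]
opening: 0.0089
grasp_force: 78.4
```

{"api": "play_rows", "payload": {"steps": [[[0,0,-0.02,0],[0,0,-0.035,0],[0,0,-0.035,0],[0,0,-0.035,0],[0,0,-0.035,0]]]}}

```text
time: 30.43
ee_pos: [0.4674, -0.1731, 0.2866]
tcp_rot: [180.0, -0.0, 178.6]
wrist_force: [1.3, -0.2, 0.0]
opening: 0.0091
grasp_force: 78.1
```

{"api": "play_rows", "payload": {"steps": [[[0,0,-0.035,0],[0,0,0,0.06],[0,0,0,0.06],[0,0,0,0],[0.0145,0.0357,0,0]]]}}

```text
time: 30.85
ee_pos: [0.4596, -0.139, 0.3183]
tcp_rot: [-179.9, -0.1, 171.6]
wrist_force: [1.1, -0.0, -1.8]
opening: 0.0087
grasp_force: 79.3
```

{"api": "play_rows", "payload": {"steps": [[[0.0145,0.0357,0,0],[0.0145,0.0357,0,0],[0.0145,0.0357,0,0],[0.0145,0.0357,0,0],[0.0145,0.0357,0,0]]]}}

```text
time: 31.27
ee_pos: [0.4116, 0.0527, 0.3198]
tcp_rot: [-180.0, -0.0, 171.8]
wrist_force: [0.7, -0.1, -1.0]
opening: 0.0091
grasp_force: 79.3
```

{"api": "play_rows", "payload": {"steps": [[[0.0145,0.0357,0,0],[0.0145,0.0357,0,0],[0.0145,0.0357,0,0],[0.0145,0.0357,0,0],[0.0145,0.0357,0,0]]]}}

```text
time: 31.68
ee_pos: [0.3655, 0.24, 0.3198]
tcp_rot: [-180.0, -0.0, 171.8]
wrist_force: [0.8, -0.0, -1.6]
opening: 0.0089
grasp_force: 79.3
```

{"api": "play_rows", "payload": {"steps": [[[0,0,0.017,0],[0,0,0.017,0],[0,0,0,0],[0,0,0,0],[0,0,0,0]]]}}

```text
time: 32.1
ee_pos: [0.3667, 0.238, 0.2869]
tcp_rot: [180.0, 0.0, 171.7]
wrist_force: [-0.0, -1.1, -1.6]
opening: 0.0089
grasp_force: 79.6
```

Run:
```python
from h import *
o=bot.get_obs();print(o['ee_pos'],o['tcp_rot'],o['grasp_force'],o['opening'],o['wrist_force'])
```

```text
[0.36673446 0.23804801 0.2869192 ] [1.79993116e+02 1.26964639e-02 1.71711244e+02] 79.62062001228333 0.008852515853288638 [-0.02473625 -1.06904988 -1.63184585]
```

{"api": "play_rows", "payload": {"steps": [[[0,0.02,0,0],[0,0.02,0,0],[0,0.02,0,0],[0,0.02,0,0],[0,0.02,0,0]]]}}

```text
time: 32.52
ee_pos: [0.3818, 0.3379, 0.2875]
tcp_rot: [179.9, 0.1, 171.6]
wrist_force: [1.0, -1.0, -2.0]
opening: 0.0085
grasp_force: 79.7
```

{"api": "play_rows", "payload": {"steps": [[[0,0,0,0],[0,0,0,0],[0,0,0.01,0],[0,0,0.005,0],[0,0,0,0]]]}}

```text
time: 32.93
ee_pos: [0.3811, 0.3363, 0.2708]
tcp_rot: [-180.0, -0.0, 171.7]
wrist_force: [-0.2, -1.0, -1.8]
opening: 0.0089
grasp_force: 79.7
```

{"api": "play_rows", "payload": {"steps": [[[0,0,0.005,0],[0,0,0.005,0],[0,0,0.004,0],[0,0,0,0],[0,0,0,0]]]}}

```text
time: 33.35
ee_pos: [0.381, 0.3372, 0.2571]
tcp_rot: [-180.0, -0.0, 171.7]
wrist_force: [0.2, 0.0, -2.1]
opening: 0.0086
grasp_force: 79.7
```

{"api": "play_rows", "payload": {"steps": [[[0,0,0.001,0],[0,0,0.001,0],[0,0,0.001,0],[0,0,0,0],[0,0,0,0]]]}}

```text
time: 33.77
ee_pos: [0.3811, 0.3374, 0.2543]
tcp_rot: [-180.0, -0.0, 171.7]
wrist_force: [-0.2, -0.4, -1.2]
opening: 0.0088
grasp_force: 79.7
```

{"api": "play_rows", "payload": {"steps": [[[0,0,0.001,0],[0,0,0.001,0],[0,0,0,0],[0,0,0,0],[0,0,0,0]]]}}

```text
time: 34.18
ee_pos: [0.3814, 0.3376, 0.2529]
tcp_rot: [179.9, 0.1, 171.7]
wrist_force: [0.9, 0.9, 4.5]
opening: 0.009
grasp_force: 80.8
```

{"api": "play_rows", "payload": {"steps": [[[0,0,0,0],[0,0,0,0],[0,0,0,0],[0,0,0,0],[0,0,0,0]]], "gripper": 0.05}}

```text
time: 34.6
ee_pos: [0.381, 0.3373, 0.2521]
tcp_rot: [-180.0, -0.0, 171.7]
wrist_force: [0.6, -0.3, -0.3]
opening: 0.0502
grasp_force: 0.0
```

{"api": "play_rows", "payload": {"steps": [[[0,0,0,0],[0,0,0,0],[0,0,0,0],[0,0,0,0],[0,0,0,0]]]}}

```text
time: 35.02
ee_pos: [0.3811, 0.3374, 0.2523]
tcp_rot: [-180.0, 0.0, 171.7]
wrist_force: [0.5, 0.1, 0.3]
opening: 0.05
grasp_force: 0.0
```

{"api": "play_rows", "payload": {"steps": [[[0,0,-0.01,0],[0,0,-0.02,0],[0,0,-0.03,0],[0,0,0,0],[0,0,0,0]]]}}

```text
time: 35.43
ee_pos: [0.3815, 0.3378, 0.3145]
tcp_rot: [179.8, 0.1, 171.7]
wrist_force: [-0.4, -0.1, -0.2]
opening: 0.0497
grasp_force: 0.0
```

{"api": "play_rows", "payload": {"steps": [[[0,-0.03,0,0],[0,-0.03,0,0],[0,-0.03,0,0],[0,-0.03,0,0],[0,-0.03,0,0]]]}}

```text
time: 35.85
ee_pos: [0.3588, 0.1877, 0.3117]
tcp_rot: [-180.0, -0.0, 171.7]
wrist_force: [-0.6, -1.0, 0.1]
opening: 0.0504
grasp_force: 0.0
```

```bash
python3 chk.py 8; python3 rail.py 8|grep ^t
```

```text
P 19.9
Q 8.5
R 22.5
[0.3586586  0.1861127  0.31278626] [-1.79991984e+02  4.72765275e-02  1.71549552e+02] 35.95
t 60:110 66:110 72:109 78:108 84:110 90:112 96:112 102:111 108:108 114:108 120:114 126:107 132:104 138:104 144:109 150:108 156:105 162:111 168:109 174:112 180:114 186:114 192:115 198:59 204:55 210:67 216:65 222:64 228:118 234:111 240:111 246:114 252:102 258:98 264:115 270:100 276:111 282:106 288:109 294:103 300:59 306:65 312:61 318:65 324:60 330:61
```

{"api": "play_rows", "payload": {"steps": [[[-0.0249,-0.0264,0,0],[-0.0249,-0.0264,0,0],[-0.0249,-0.0264,0,0],[-0.0249,-0.0264,0,0],[-0.0249,-0.0264,0,0]]]}}

```text
time: 36.37
ee_pos: [0.4644, 0.0392, 0.3118]
tcp_rot: [180.0, -0.0, 171.7]
wrist_force: [1.5, 0.7, -0.4]
opening: 0.0499
grasp_force: 0.0
```

{"api": "play_rows", "payload": {"steps": [[[-0.0249,-0.0264,0,0],[-0.0249,-0.0264,0,0],[-0.0249,-0.0264,0,0],[-0.0249,-0.0264,0,0],[-0.0249,-0.0264,0,0]]]}}

```text
time: 36.78
ee_pos: [0.5688, -0.1095, 0.3115]
tcp_rot: [180.0, -0.0, 171.7]
wrist_force: [0.6, 0.9, 0.1]
opening: 0.0499
grasp_force: 0.0
```

{"api": "play_rows", "payload": {"steps": [[[-0.0249,-0.0264,0,0],[-0.0249,-0.0264,0,0],[0,0,0,-0.093],[0,0,0,-0.093],[0,0,0,-0.093]]]}}

```text
time: 37.2
ee_pos: [0.6102, -0.1681, 0.3102]
tcp_rot: [179.9, -0.1, -172.1]
wrist_force: [0.7, 0.3, 0.4]
opening: 0.0501
grasp_force: 0.0
```

{"api": "play_rows", "payload": {"steps": [[[0,0,0,-0.093],[0,0,0,-0.093],[0,0,0,0],[0,0,0,0],[0,0,0,0]]]}}

```text
time: 37.62
ee_pos: [0.6096, -0.1674, 0.3119]
tcp_rot: [180.0, -0.0, -161.8]
wrist_force: [0.7, -0.1, 0.3]
opening: 0.05
grasp_force: 0.0
```

```bash
python3 ov.py .6081 -.1708 18.2
```

```text
[ 7.2633e+01 -2.0000e-03  1.0000e-03]
[ 7.1403e+01 -2.0000e-03  0.0000e+00]
[ 7.1307e+01 -0.0000e+00  1.0000e-03]
[ 7.1063e+01 -2.0000e-03  2.0000e-03]
[280.75961286 192.6133294 ]
[ 0.60954068 -0.16745296  0.31196701] [ 1.79984414e+02 -1.82892672e-02 -1.61785482e+02]
```

{"api": "play_rows", "payload": {"steps": [[[0.002,-0.002,0.03,0],[0,0,0.03,0],[0,0,0.03,0],[0,0,0.03,0],[0,0,0.03,0]]]}}

```text
time: 38.08
ee_pos: [0.6079, -0.17, 0.1609]
tcp_rot: [-180.0, 0.0, -161.8]
wrist_force: [-0.0, 0.5, -0.6]
opening: 0.0501
grasp_force: 0.0
```

{"api": "play_rows", "payload": {"steps": [[[0,0,0.02,0],[0,0,0.017,0],[0,0,0,0],[0,0,0,0],[0,0,0,0]]]}}

```text
time: 38.5
ee_pos: [0.6086, -0.1703, 0.1268]
tcp_rot: [-180.0, 0.1, -161.7]
wrist_force: [0.1, 0.4, -0.1]
opening: 0.0501
grasp_force: 0.0
```

{"api": "play_rows", "payload": {"steps": [[[0,0,0,0],[0,0,0,0],[0,0,0,0],[0,0,0,0],[0,0,0,0]]], "gripper": 0}}

```text
time: 38.92
ee_pos: [0.6086, -0.1701, 0.1263]
tcp_rot: [-180.0, 0.1, -161.7]
wrist_force: [0.5, 1.4, 5.3]
opening: 0.009
grasp_force: 78.9
```

{"api": "play_rows", "payload": {"steps": [[[0,0,0,0],[0,0,0,0],[0,0,0,0],[0,0,0,0],[0,0,0,0]]]}}

```text
time: 39.33
ee_pos: [0.6086, -0.1701, 0.1263]
tcp_rot: [-180.0, 0.1, -161.6]
wrist_force: [-0.2, 1.4, 6.1]
opening: 0.0092
grasp_force: 78.9
```

{"api": "play_rows", "payload": {"steps": [[[0,0,-0.02,0],[0,0,-0.035,0],[0,0,-0.035,0],[0,0,-0.035,0],[0,0,-0.035,0]]]}}

```text
time: 39.75
ee_pos: [0.6077, -0.1701, 0.2866]
tcp_rot: [180.0, -0.0, -161.7]
wrist_force: [-0.1, -0.8, -1.3]
opening: 0.0084
grasp_force: 78.1
```

{"api": "play_rows", "payload": {"steps": [[[0,0,-0.035,0],[0,0,0,0.094],[0,0,0,0.093],[0,0,0,0.093],[0,0,0,0.093]]]}}

```text
time: 40.17
ee_pos: [0.6083, -0.1703, 0.32]
tcp_rot: [-180.0, -0.0, 176.7]
wrist_force: [-1.0, 0.1, -0.9]
opening: 0.0087
grasp_force: 78.1
```

{"api": "play_rows", "payload": {"steps": [[[0,0,0,0.093],[0,0,0,0],[0.0229,0.0284,0,0],[0.0229,0.0284,0,0],[0.0229,0.0284,0,0]]]}}

```text
time: 40.58
ee_pos: [0.5518, -0.0753, 0.3191]
tcp_rot: [-180.0, -0.1, 171.8]
wrist_force: [0.1, 0.3, -0.3]
opening: 0.0091
grasp_force: 78.4
```

{"api": "play_rows", "payload": {"steps": [[[0.0229,0.0284,0,0],[0.0229,0.0284,0,0],[0.0229,0.0284,0,0],[0.0229,0.0284,0,0],[0.0229,0.0284,0,0]]]}}

```text
time: 41.0
ee_pos: [0.4586, 0.0823, 0.3202]
tcp_rot: [-180.0, 0.0, 171.8]
wrist_force: [0.6, 0.0, -1.3]
opening: 0.0088
grasp_force: 78.4
```

{"api": "play_rows", "payload": {"steps": [[[0.0229,0.0284,0,0],[0.0229,0.0284,0,0],[0.0229,0.0284,0,0],[0.0229,0.0284,0,0],[0.0229,0.0284,0,0]]]}}

```text
time: 41.42
ee_pos: [0.3659, 0.2395, 0.3204]
tcp_rot: [180.0, 0.0, 171.8]
wrist_force: [1.6, 0.4, -2.0]
opening: 0.0088
grasp_force: 78.4
```

{"api": "play_rows", "payload": {"steps": [[[0,0,0.017,0],[0,0,0.017,0],[0,0,0,0],[0,0,0,0],[0,0,0,0]]]}}

```text
time: 41.83
ee_pos: [0.3674, 0.2381, 0.2871]
tcp_rot: [180.0, 0.0, 171.7]
wrist_force: [-0.3, -0.3, -0.9]
opening: 0.0089
grasp_force: 78.8
```

Run:
```python
from h import *
o=bot.get_obs();print(o['ee_pos'],o['tcp_rot'],o['grasp_force'],o['opening'],o['wrist_force'])
```

```text
[0.36739705 0.23808007 0.28712278] [1.79979334e+02 2.68329444e-02 1.71685369e+02] 78.82710456848145 0.008946475466438448 [-0.28885401 -0.31532617 -0.87179731]
```

{"api": "play_rows", "payload": {"steps": [[[0,0.02,0,0],[0,0.02,0,0],[0,0.02,0,0],[0,0.02,0,0],[0,0.02,0,0]]]}}

```text
time: 42.25
ee_pos: [0.3826, 0.3379, 0.2875]
tcp_rot: [179.9, 0.1, 171.6]
wrist_force: [0.9, -0.3, -1.1]
opening: 0.009
grasp_force: 78.9
```

{"api": "play_rows", "payload": {"steps": [[[0,0,0,0],[0,0,0,0],[0,0,0.01,0],[0,0,0.005,0],[0,0,0,0]]]}}

```text
time: 42.67
ee_pos: [0.3818, 0.3363, 0.2708]
tcp_rot: [-180.0, -0.0, 171.6]
wrist_force: [0.6, 0.3, -2.2]
opening: 0.0085
grasp_force: 79.0
```

{"api": "play_rows", "payload": {"steps": [[[0,0,0.005,0],[0,0,0.005,0],[0,0,0.004,0],[0,0,0,0],[0,0,0,0]]]}}

```text
time: 43.08
ee_pos: [0.3816, 0.3371, 0.2571]
tcp_rot: [-180.0, -0.0, 171.6]
wrist_force: [-0.0, 0.3, -0.8]
opening: 0.009
grasp_force: 79.0
```

{"api": "play_rows", "payload": {"steps": [[[0,0,0.001,0],[0,0,0.001,0],[0,0,0.001,0],[0,0,0,0],[0,0,0,0]]]}}

```text
time: 43.5
ee_pos: [0.3818, 0.3373, 0.2543]
tcp_rot: [-180.0, 0.0, 171.7]
wrist_force: [-1.0, -0.1, -1.9]
opening: 0.0087
grasp_force: 79.0
```

{"api": "play_rows", "payload": {"steps": [[[0,0,0.001,0],[0,0,0.001,0],[0,0,0,0],[0,0,0,0],[0,0,0,0]]]}}

```text
time: 43.92
ee_pos: [0.3821, 0.3374, 0.2529]
tcp_rot: [179.9, 0.1, 171.6]
wrist_force: [2.0, 0.5, 6.0]
opening: 0.0088
grasp_force: 80.1
```

{"api": "play_rows", "payload": {"steps": [[[0,0,0,0],[0,0,0,0],[0,0,0,0],[0,0,0,0],[0,0,0,0]]], "gripper": 0.05}}

```text
time: 44.33
ee_pos: [0.3817, 0.3372, 0.252]
tcp_rot: [-180.0, -0.0, 171.7]
wrist_force: [-0.6, -0.5, -0.1]
opening: 0.0502
grasp_force: 0.0
```

{"api": "play_rows", "payload": {"steps": [[[0,0,0,0],[0,0,0,0],[0,0,0,0],[0,0,0,0],[0,0,0,0]]]}}

```text
time: 44.75
ee_pos: [0.3818, 0.3373, 0.2523]
tcp_rot: [-180.0, -0.0, 171.6]
wrist_force: [-0.1, 0.3, 0.1]
opening: 0.0499
grasp_force: 0.0
```

{"api": "play_rows", "payload": {"steps": [[[0,0,-0.01,0],[0,0,-0.02,0],[0,0,-0.03,0],[0,0,0,0],[0,0,0,0]]]}}

```text
time: 45.17
ee_pos: [0.3822, 0.3377, 0.3145]
tcp_rot: [179.8, 0.1, 171.6]
wrist_force: [-0.1, -0.2, 0.1]
opening: 0.0501
grasp_force: 0.0
```

{"api": "play_rows", "payload": {"steps": [[[0,-0.03,0,0],[0,-0.03,0,0],[0,-0.03,0,0],[0,-0.03,0,0],[0,-0.03,0,0]]]}}

```text
time: 45.58
ee_pos: [0.3593, 0.1876, 0.3117]
tcp_rot: [-180.0, -0.0, 171.7]
wrist_force: [1.2, 0.1, 0.3]
opening: 0.0502
grasp_force: 0.0
```

```bash
python3 chk.py 9; python3 rail.py 9|grep ^t
python3 - <<'E'
from h import *
f=lambda i,w,h:cv2.resize(i,(w,h),interpolation=cv2.INTER_CUBIC)
s=load('s9')['img'];t=load('t9')['img']
im=np.zeros((600,800,3),np.uint8)
im[:,:450]=f(s[70:250,365:500],450,600);im[:400,450:]=f(t[90:230,110:232],350,400);im[400:,450:750]=f(t[185:225,390:450],300,200)
cv2.imwrite('pics/m9.png',im)
E
```

```text
P 20.3
Q 19.9
R 22.7
[0.3591872  0.18606716 0.31278844] [-1.79992724e+02  4.82916608e-02  1.71492342e+02] 45.6833
t 60:109 66:112 72:111 78:111 84:108 90:109 96:109 102:110 108:112 114:110 120:107 126:106 132:108 138:104 144:106 150:119 156:116 162:122 168:50 174:119 180:95 186:111 192:114 198:53 204:56 210:58 216:63 222:64 228:118 234:112 240:111 246:115 252:101 258:96 264:114 270:100 276:111 282:107 288:108 294:101 300:54 306:64 312:61 318:61 324:63 330:66
```

View pics/m9.png

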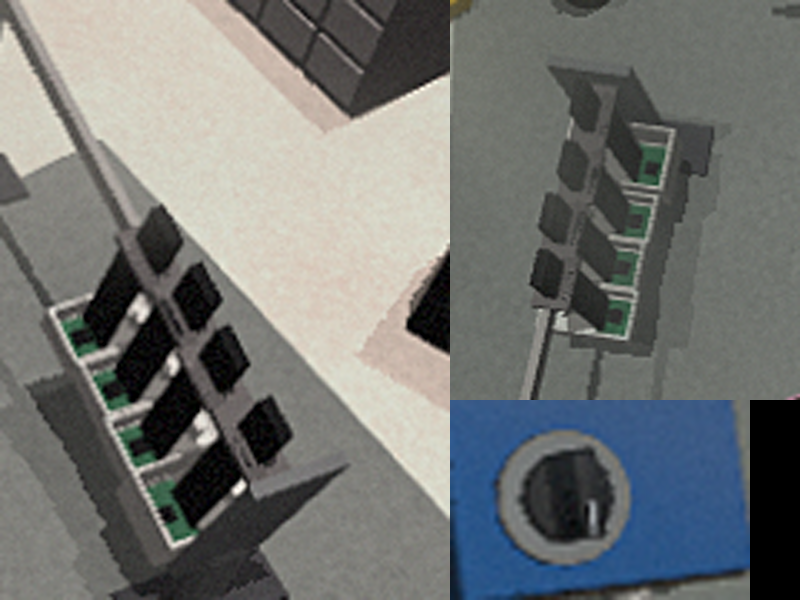

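The final view shows the deep basket at the stop with the three small baskets in a close row above it. The knob is still at its stop.

{"api": "play_rows", "payload": {"steps": [[[0,0,0,0],[0,0,0,0],[0,0,0,0],[0,0,0,0],[0,0,0,0]]]}}

```text
time: 46.1
ee_pos: [0.36, 0.1895, 0.3119]
tcp_rot: [-180.0, -0.0, 171.7]
wrist_force: [1.2, -0.8, 0.6]
opening: 0.0501
grasp_force: 0.0
```

{"api": "play_rows", "payload": {"steps": [[[0,0,0,0],[0,0,0,0],[0,0,0,0],[0,0,0,0],[0,0,0,0]]]}}

```text
time: 46.52
ee_pos: [0.36, 0.1889, 0.3123]
tcp_rot: [180.0, 0.0, 171.6]
wrist_force: [0.0, 0.1, 0.2]
opening: 0.0501
grasp_force: 0.0
```

```bash
python3 -c "
from h import *
c=bot.camera('top')['img'];print(np.abs(c[90:230,110:232].astype(int)-load('t9')['img'][90:230,110:232]).mean())
print(bot.job_done())"
```

```text
2.04032006245121
the job is handed in; nothing more can be done
None
```

The job is handed in, with no verdict returned: the knob is at its anticlockwise stop, and the deep basket and the three small baskets present hang at rest in a close row at the rail stop.

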